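Press the specimen boards

ROBOT

A 6-joint arm with a two-finger parallel gripper is mounted at the origin on the work surface. World frame = base frame: x ahead of the robot, y to its left, z up, the work surface at z = 0. Lengths are in mm, angles in degrees, forces in N, time in s.
With the tool pointing down it reaches from about 350 to 850 mm from the base axis. Payload 8.1 kg.
Tool frame: the origin (TCP) lies between the finger pads; the fingertips stand 22 mm ahead of it and the grasp point (between the pads) lies 3 mm ahead of it; z points along the fingers, y is the line along which they close (so a half turn about z gives the same grasp; the last joint's range is limited). The gripper opens to 85 mm and grips with 20 to 120 N. Pads are 22 mm wide; open, the fingers measure 114 mm over their backs; the gripper's body (76 mm by 85 mm) begins 54 mm behind the grasp point. The pads swing forward as they close: fully open they stand 13 mm farther back than shut.
Start: joints at [-75.825, 7.471, 85.268, -0, 87.261, -4.893], TCP at [196.035, -567.077, 253.292] pointing down, gripper open.
Joint ranges: [-169.43, 169.43], [-51.17, 129.36], [1.28, 143.12], [-76.62, 256.62], [0, 156.53], [-152.29, 152.29]. Speed limits (degrees/s): [136.94, 136.94, 159.86, 180, 180, 180].

INTERFACE

Orientations are given as [roll, pitch, yaw] about the fixed x, y, z axes, in that order (R = Rz(yaw) Ry(pitch) Rx(roll)).
In Python, from bench import sense, snapshot, calibration, hand_in gives the robot as it stands.
- The arm moves only by the shell command python3 -m crank 'ROWS' [FORCE]. ROWS is JSON, a list of rows, each a list of 5 numbers: the shift along the tool's x, y, z in cm, then the turn about the tool's z in rad, then the finger opening in cm, from 0 to 8.54. A call has 1 to 20 rows; each row is the pose to reach, as a shift and turn from the pose commanded when the call began, along the tool's axes at that moment; what a row does not reach only later rows make up. A row lasts 1/10 s, in which the tool goes at most 50 mm and 8.59 degrees, less where a joint would pass 70% of its speed; a pose out of reach is approached as far as the arm can. A call with a gripper value outside its range is refused whole. The fingers move at their own pace and stop on an object; FORCE is the grip in N (left out, the last holds). Time passes only in rows, so rows that repeat a pose let the fingers close. It gives the time, the measured TCP pose, the force, the opening and the grip force at its end, in the units of the state.
- sense(): the state, without advancing time (a new reading comes with each control period).
- snapshot(name): name is "scene" or "top"; returns (picture, depth): 384x512x3 uint8, red, green, blue; 384x512 float32, mm along the optical axis (not along the pixel's ray), 0 where there is no reading.
- calibration(name): a dict with "fovy" (degrees; the focal length in pixels is half the picture's height over the tangent of half this angle, whatever the lens; pixels are square), "cx", "cy" (the principal point, pixels), "rvec" (rotation vector, rad) and "tvec" (3), from world to camera coordinates, as OpenCV has them. Camera axes: x right, y down, z forward; pixel columns grow to the right and rows downward; lengths in mm; the calibration is good to about 2 mm. A picture is of the moment at which its call begins. calibration takes no time and is no camera call.
- hand_in(): hands the job in; it is judged then, once.
The state is a dict: "time": time; "joint_pos": joint angles; "qd": joint speeds; "joint_efforts": joint torques, N m; "tool_pos": TCP position; "tcp_rot": TCP orientation; "ft_force": force on the tool from outside, world axes, zero at the start; "wrist_torque": the same for the moment, N m; "finger_gap": finger opening in mm; "grip_force": force on a finger pad.
Only numpy, scipy, OpenCV 4.12 (cv2) and the standard library are available. Lean on these libraries where they do the work, as an engineer would, in place of code of your own. Each camera call takes 0.05 s, during which the arm holds its last target. There are 200 camera calls.

TASK

Clamp all the seed specimen boards in the press: flip the red cam lever upright, swing the blue arm aside, and stack the boards squarely on the green bed mark with exactly one blue sheet between each board and the next (a spare sheet stays on the desk, well off the press bed). Swing the arm back to its stop over the stack and, with the lever still up, turn the wing nut clockwise until the foot just touches the top board, then flip the lever fully down so that the foot clamps the stack. Leave the sieve, the carton and the magnifier where they are.

Things in the scene. Friction and masses are not known exactly. Their poses are not given: they have to be found in the camera images.
- press: small clamp press, fixed to the desk. Grey base plate 10 mm thick, 150 (x) x 215 (y, from -70 to +145) mm. Origin on the desk under the bed centre. A steel post stands at y = +95 mm and carries the blue arm and the red lever
- bed (a point): centre of the green bed mark (62 x 92 mm, long side along the press's y) on top of the base plate, 10 mm above the desk; its axes are those of the press. Boards lie here with their long side along y
- post (a point): foot of the post (24 mm dia.) at the top of the base plate, 95 mm from the bed centre; the arm swings about its vertical axis. The lever's pivot is on the same axis, 138 mm above the desk; the post's top parts reach to 149 mm
- swing (a joint): angle of the arm about the post, rad. 0 (a stop) = over the bed, pointing to the press's -y; grows counter-clockwise from above, swinging the arm to the press's +x side; stop at 1.7. Stiff (about 1 N at its end), stays where it is left. At 1.2 or more the bed is clear from above
- beam_end (a point): centre of the black upright cylinder (22 mm dia., 24 mm tall) that ends the arm, 132 mm from the post axis, in line with arm and foot, 97 mm above the desk with the lever closed and 104 mm open. Free all round but for the arm (20 mm wide and high) on its post side; its top is 12 mm above this point. Pinch it from above, fingers either side of it across the arm, to swing the arm
- lever (a joint): red cam lever, rad. 0 = closed: level, pointing from the post to the press's +y, away from the bed. Opens upward, 1.57 = upright, stop at 1.65. Opening lifts the arm (and its foot) by 7 mm, closing pulls it down 7 mm (evenly, 4.4 mm per rad). Stiff, stays where it is left, also when clamping; about 2 N at its tip, 3 N when clamping
- lever_tip (a point): near the lever's free end, 75 mm from its pivot, mid-thickness. Lever 14 mm wide (along the press's x, its pivot axis) and 12 mm thick; it ends 15 mm past this point
- nut (a joint): brass wing nut on the arm above the foot, rad. Grows as it turns clockwise seen from above; each rad lowers the foot 4 mm. Range 0 to 7, starts at 0 to 1. Stiff (0.12 N m), stays where it is left
- nut_grip (a point): centre of the wing nut's wings: an upright bar 44 (point's x) x 11 (y) x 24 mm (z), its underside 12 mm below this point and its top 12 mm above, on a round collar of 26 mm dia.; the arm's top lies 21 mm below this point. 95 mm from the post axis, 37 mm from beam_end
- foot (a joint): how far the sprung foot is pushed up by what it presses on, m: 0 = touching nothing. 2200 N/m, stop at 14 mm. A proper clamping gives about 6 mm
- foot_under (a point): centre of the underside of the black round foot (40 mm dia.) below the nut, which presses on the stack; z up. With lever open, nut 0, it is 40 mm above the bed
- board1: specimen board: light plywood 60 (x) x 90 (y) x 7 mm, paper with seeds on top; two or three of the four are present, flat on the desk. 70 g. Origin: centre of its underside, z up
- board2: specimen board: light plywood 60 (x) x 90 (y) x 7 mm, paper with seeds on top; two or three of the four are present, flat on the desk. 70 g. Origin: centre of its underside, z up
- board3: specimen board: light plywood 60 (x) x 90 (y) x 7 mm, paper with seeds on top; two or three of the four are present, flat on the desk. 70 g. Origin: centre of its underside, z up
- board4: specimen board: light plywood 60 (x) x 90 (y) x 7 mm, paper with seeds on top; two or three of the four are present, flat on the desk. 70 g. Origin: centre of its underside, z up
- sheet1: separator sheet, stiff plain blue plastic, 60 (x) x 90 (y) x 5 mm, 40 g, flat on the desk. Origin: centre of its underside
- sheet2: separator sheet, stiff plain blue plastic, 60 (x) x 90 (y) x 5 mm, 40 g, flat on the desk. Origin: centre of its underside
- sieve: bystander: round steel sieve, 150 mm dia., 55 mm high. Origin: centre of its underside
- carton: bystander: open cardboard box 90 x 120 x 50 mm. Origin: centre of its underside
- magnifier: bystander: hand magnifier lying flat, lens 94 mm dia. at its origin, handle 110 mm along its -x, 16 mm high
There are look-alikes about, which are no part of the job. What is shaped like the board4 but black, pink or turquoise is not meant.

How it is judged:
By the outcome, as a careful person would: the job done as asked, in the order asked, and still so for the second after the job is handed in, with the robot touching nothing.
Of board1, board2, board3, board4 only 2 to 3 are there at a start; the rules pass over those that are not, and their reading is None.
At some moment in a run one of board1, board2, board3, board4, sheet1, sheet2 may be knocked a few centimetres aside while the robot is not near it.
Once in a run the grip may slacken for a moment while it holds something.
It also fails if it takes over 210 s, if anything falls off the work surface, if the arm or the gripper's body presses on something with over 40 N, if the wrist force passes 120 N, or if a joint passes its speed limit or range.

## Working session

There is one attempt and no reset: what is moved stays moved. The work goes in short steps, Python scripts to look and compute and a shell command to move; the robot and the scene stay as the last step left them, time stands still between calls to the robot, and variables do not carry over. Pictures are saved under pics/ and viewed, at most 17 in all, crops included, and the job is handed in when it is done.

```bash
mkdir -p pics; ls; cat > h.py <<'E'
import numpy as np, cv2
from bench import sense, snapshot, calibration
def cam(n):
    c=calibration(n); f=192/np.tan(np.radians(c["fovy"])/2)
    R=cv2.Rodrigues(np.array(c["rvec"],float))[0]; t=np.array(c["tvec"],float).ravel()
    return f,c["cx"],c["cy"],R,t
def ray(n,u,v,z):
    f,cx,cy,R,t=cam(n); d=R.T@np.array([(u-cx)/f,(v-cy)/f,1]); o=-R.T@t
    return o+d*(z-o[2])/d[2]
def proj(n,p):
    f,cx,cy,R,t=cam(n); q=R@np.array(p,float)+t; return f*q[0]/q[2]+cx,f*q[1]/q[2]+cy
def cloud(n,depth):
    f,cx,cy,R,t=cam(n); v,u=np.mgrid[:384,:512]
    P=np.stack([(u-cx)/f*depth,(v-cy)/f*depth,depth],-1)
    return (P-t)@R
def save(n,img,s=1,box=None):
    if box: x0,y0,x1,y1=box; img=img[y0:y1,x0:x1]
    cv2.imwrite("pics/"+n+".png",cv2.resize(img[...,::-1],None,fx=s,fy=s,interpolation=cv2.INTER_CUBIC))
E
python3 - <<'E'
from h import *
for n in("top","scene"):
    i,d=snapshot(n); save(n+"0",i,1.5); np.savez(n+"0",i=i,d=d)
    print(n,cam(n))
print(sense())
E
```

```text
pics
top (np.float64(366.0890686180728), 254.07658858043794, 187.27905372732013, array([[-0.00817959, -0.99992505,  0.00910935],
       [-0.99527002,  0.00725897, -0.09687571],
       [ 0.09680233, -0.00985867, -0.9952548 ]]), array([ 49.31978641, 550.60367915, 932.93287674]))
scene (np.float64(471.8625055020571), 253.05464303108377, 196.36543213632152, array([[ 0.11913174,  0.9927744 ,  0.01437418],
       [ 0.73156667, -0.0779807 , -0.67729552],
       [-0.67128074,  0.09120306, -0.73557064]]), array([-128.0898785 , -326.0198585 , 1743.71911151]))
{'time': 0.1, 'joint_pos': array([-7.58262719e+01,  7.51283780e+00,  8.53230123e+01, -1.49467632e-03,
        8.72626038e+01, -4.89292639e+00]), 'qd': array([-0.03730013, -0.08497047, -0.13459046, -0.03395131, -0.04823522,
       -0.06128039]), 'joint_efforts': array([ 2.28032033e-03, -5.70954502e+01, -5.01940942e+01, -1.07418891e-04,
        8.07575852e-03,  8.36852422e-06]), 'tool_pos': array([ 195.90024247, -566.62548976,  252.32813005]), 'tcp_rot': array([-1.79901778e+02, -6.91010775e-03,  1.90667213e+01]), 'ft_force': array([ 0.83180418,  0.06889999, -0.27321365]), 'wrist_torque': array([0.02453303, 0.02464762, 0.03078652]), 'grip_force': 0.0, 'finger_gap': 85.07814229764469}
```

View pics/top0.png

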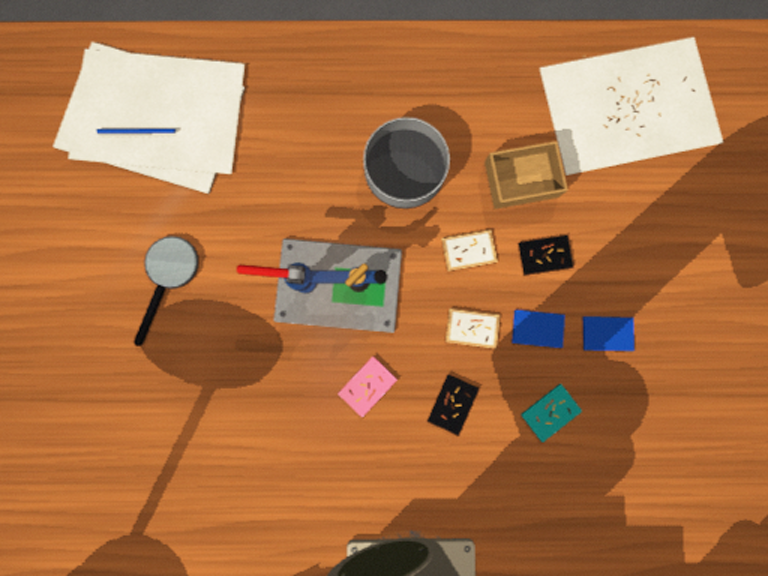

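View pics/scene0.png

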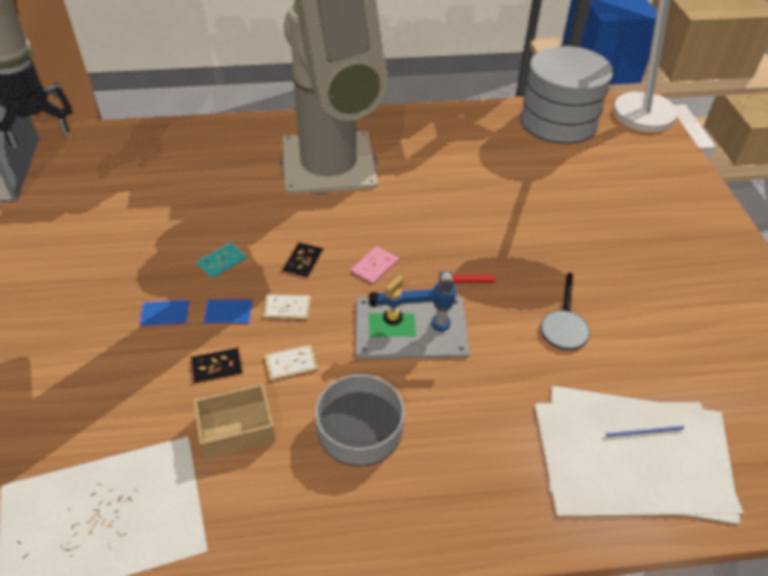

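The two pale boards with seeds are in the top view at (470,250) and (473,328), scaled ×1.5. The blue sheets are at (539,328) and (609,333). The look-alikes are two black, one pink and one turquoise. The press has its post at (297,275), its bed to the right and its closed lever to the left. Next I'll measure these and take one enlarged crop to confirm.

```bash
cat > m.py <<'E'
from h import *
def masks(i):
    h=cv2.cvtColor(i,cv2.COLOR_RGB2HSV).astype(int); H,S,V=h[...,0],h[...,1],h[...,2]
    return dict(white=(S<75)&(V>150),blue=(H>100)&(H<125)&(S>150)&(V>50),green=(H>50)&(H<75)&(S>120),red=((H<4)|(H>175))&(S>200)&(V>100),
      black=(V<45))
def rects(n,i,c,z,amin=60,amax=6000,cl=3):
    m=masks(i)[c].astype(np.uint8)
    if cl: m=cv2.morphologyEx(m,cv2.MORPH_CLOSE,np.ones((cl,cl),np.uint8))
    out=[]
    for k in cv2.findContours(m,cv2.RETR_EXTERNAL,cv2.CHAIN_APPROX_NONE)[0]:
        if not amin<cv2.contourArea(k)<amax: continue
        u,v=k[:,0].mean(0)
        W=np.array([ray(n,*p,z)[:2] for p in k[:,0].astype(float)],np.float32)
        (x,y),(w,h),a=cv2.minAreaRect(W)
        if w>h: a-=90; w,h=h,w   # a: angle of short side from x
        out.append((n,c,np.round([u,v]),"xy",np.round([x,y],1),"size",np.round([w,h],1),"yaw(short from x)",round((a+90)%180-90,1)))
    return out
E
python3 - <<'E'
from m import *
for n in("top","scene"):
    i=np.load(n+"0.npz")["i"]; d=np.load(n+"0.npz")["d"]
    for c,z in(("white",7),("blue",5),("green",10),("red",138)):
        for r in rects(n,i,c,z): print(*r)
i=np.load("top0.npz")["i"];d=np.load("top0.npz")["d"]
P=cloud("top",d)
# heights
for u,v in((313,166),(315,218),(359,218),(406,222),(337,169),(250,184)): print(u,v,P[v,u].round(0))
b=(P[...,2]>60)&(P[...,0]>350)&(P[...,0]<900)&(abs(P[...,1])<450)
for lo,hi in((60,85),(85,112),(112,125),(125,135),(135,160)):
    m=b&(P[...,2]>lo)&(P[...,2]<hi); print(lo,hi,m.sum(),P[m].mean(0).round(0) if m.any() else"")
print("tcp px",proj("top",[196,-567,250]))
save("crop0",i,4,(150,145,350,295)); 
E
```

```text
top white [315. 219.] xy [ 468. -116.] size [50.1 78.7] yaw(short from x) -8.0
top white [225. 202.] xy [542.5 124. ] size [139.9 210.9] yaw(short from x) -5.6
top white [239. 171.] xy [595.6  85.6] size [25.1 99.4] yaw(short from x) 30.8
top white [199. 167.] xy [601.6 182. ] size [47.  83.2] yaw(short from x) -5.2
top white [113. 174.] xy [590.1 420.6] size [83.3 83.6] yaw(short from x) 89.6
top white [313. 166.] xy [ 608.7 -113.4] size [50.3 78.5] yaw(short from x) 9.7
top blue [405. 222.] xy [ 457.2 -357.1] size [58.4 88.3] yaw(short from x) -0.5
top blue [358. 219.] xy [ 466.6 -232.7] size [58.3 87.7] yaw(short from x) -6.2
top green [240. 196.] xy [531.   86.5] size [40.  87.8] yaw(short from x) -0.4
top red [175. 180.] xy [557.8 230.2] size [12.4 77.2] yaw(short from x) -5.6
scene white [194. 241.] xy [ 609.  -111.5] size [55.9 83.4] yaw(short from x) 9.4
scene white [377. 219.] xy [585.  423.3] size [86.8 90. ] yaw(short from x) -67.0
scene white [271. 219.] xy [554.8 114.5] size [ 70.3 155.5] yaw(short from x) 61.2
scene white [302. 222.] xy [550.8 191.3] size [ 81.3 142.2] 
[... 556 characters left out ...]
.7  716.9] size [189.8 222. ] yaw(short from x) 41.9
scene white [368.  13.] xy [-673.1  765.3] size [ 80.1 285. ] yaw(short from x) 69.3
scene white [301.  17.] xy [-647.1  456.5] size [360.6 508.6] yaw(short from x) -5.1Traceback (most recent call last):
  File "<stdin>", line 5, in <module>
  File "m.py", line 13, in rects
    W=np.array([ray(n,*p,z)[:2] for p in k[:,0].astype(float)],np.float32)
                ~~~^^^^^^^^
  File "h.py", line 8, in ray
    f,cx,cy,R,t=cam(n); d=R.T@np.array([(u-cx)/f,(v-cy)/f,1]); o=-R.T@t
                ~~~^^^
  File "h.py", line 4, in cam
    c=calibration(n); f=192/np.tan(np.radians(c["fovy"])/2)
ValueError: time passes only in moves, steps and waits
```

```bash
sed -i 's/^import numpy as np, cv2/import numpy as np, cv2, functools/; s/^def cam/@functools.lru_cache\ndef cam/' h.py
python3 - <<'E'
from m import *
n="scene";i=np.load(n+"0.npz")["i"]
for c,z in(("blue",5),("green",10),("red",138)):
    for r in rects(n,i,c,z): print(*r)
i=np.load("top0.npz")["i"];d=np.load("top0.npz")["d"]
P=cloud("top",d)
for u,v in((313,166),(315,218),(359,218),(406,222),(337,169),(250,184)): print(u,v,P[v,u].round(0))
b=(P[...,2]>60)&(P[...,0]>350)&(P[...,0]<900)&(abs(P[...,1])<450)
for lo,hi in((60,85),(85,112),(112,125),(125,135),(135,160)):
    m=b&(P[...,2]>lo)&(P[...,2]<hi); print(lo,hi,m.sum(),P[m].mean(0).round(0) if m.any() else"")
print("tcp px",proj("top",[196,-567,250]))
# base plate
m=((P[...,2]>6)&(P[...,2]<14)&(P[...,0]>420)&(P[...,0]<660)&(P[...,1]>-20)&(P[...,1]<280))
print("plate",cv2.minAreaRect(P[m][:,:2].astype(np.float32)))
save("crop0",i,4,(150,145,350,295)); 
E
```

```text
scene blue [152. 207.] xy [ 470.6 -231.1] size [51.4 81.7] yaw(short from x) -6.1
scene blue [109. 208.] xy [ 459.8 -355.5] size [53. 83.] yaw(short from x) -1.0
scene blue [285. 198.] xy [473.3 168. ] size [ 34.9 102.2] yaw(short from x) -14.4
scene blue [413.  24.] xy [-547.1  937.9] size [205.3 557.4] yaw(short from x) 66.3
scene green [261. 217.] xy [544.3  87.1] size [49.7 82.2] yaw(short from x) -6.2
313 166 [ 609. -114.    7.]
315 218 [ 470. -116.    8.]
359 218 [ 469. -234.    5.]
406 222 [ 457. -359.    6.]
337 169 [ 602. -181.   -2.]
250 184 [551.  56. 110.]
60 85 1 [535. 167.  81.]
85 112 467 [550. 117. 106.]
112 125 78 [549. 126. 116.]
125 135 18 [547. 113. 130.]
135 160 405 [554. 185. 142.]
tcp px (np.float64(572.779588448708), np.float64(356.30101983659944))
plate ((551.4356689453125, 120.94770050048828), (214.8573455810547, 159.7083740234375), 84.3519287109375)
```

View pics/crop0.png

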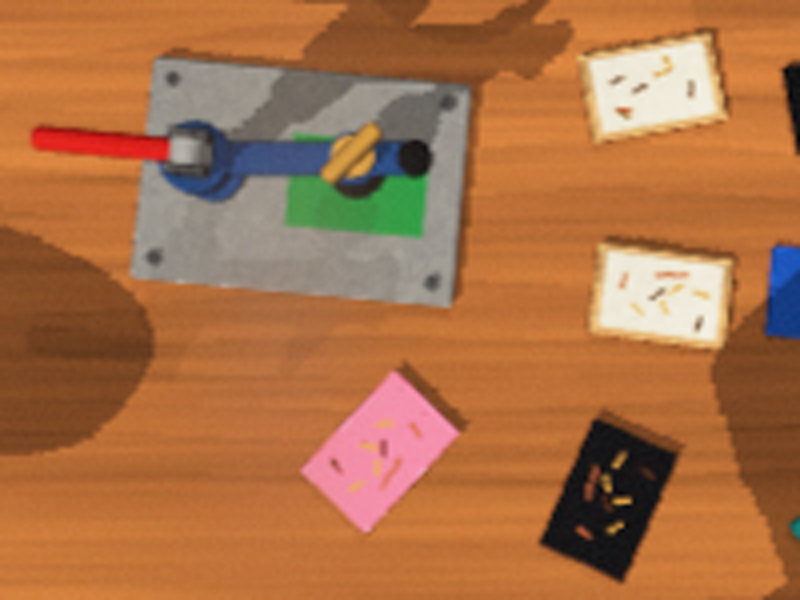

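The crop confirms both pale, plywood-edged boards and the blue sheets. The press corners in the crop are (155,57), (470,87), (452,305) and (132,278). Next I'll fit the press frame.

```bash
python3 - <<'E'
from m import *
def pt(x,y,z): return ray("top",150+x/4-.4,145+y/4-.4,z)[:2].round(1)
print("plate",[pt(*p,10) for p in((155,57),(470,87),(452,305),(132,278))])
print("green bottom corners",pt(286,226,10),pt(421,237,10))
print("screws",[pt(*p,10) for p in((173,79),(448,102),(432,282),(154,257))])
print("cyl top z109",pt(415,158,109),"nut z125",pt(353,153,130),"lever end z138",pt(35,137,140),pt(168,150,140))
D=np.load("top0.npz")["d"];P=cloud("top",D)
b=(P[...,0]>500)&(P[...,0]<600)&(P[...,1]>0)&(P[...,1]<330)
for nm,m in(("post",b&(P[...,2]>143)&(P[...,1]<220)),("cyl",b&(P[...,1]<62)&(P[...,2]>95)),("lever",b&(P[...,1]>220)&(P[...,2]>125)),("nut",b&(P[...,1]>65)&(P[...,1]<110)&(P[...,2]>115))):
    q=P[m]; print(nm,len(q),np.median(q,0).round(1),q.min(0).round(0),q.max(0).round(0))
# full map of nearby
S=np.load("scene0.npz");Q=cloud("scene",S["d"])
b=(Q[...,0]>480)&(Q[...,0]<620)&(Q[...,1]>0)&(Q[...,1]<330)
for nm,m in(("post",b&(Q[...,2]>143)),("cyl",b&(Q[...,1]<55)&(Q[...,2]>90)),("lever",b&(Q[...,1]>220)&(Q[...,2]>125)),("nut",b&(Q[...,1]>55)&(Q[...,1]<120)&(Q[...,2]>115))):
    q=Q[m]; print(nm,len(q),np.median(q,0).round(1) if len(q) else"",q.min(0).round(0),q.max(0).round(0))
E
```

```text
plate [array([630.5, 220.5]), array([608.7,   9.5]), array([463.3,  23.1]), array([482.7, 234.4])]
green bottom corners [516.4 132.7] [508.4  43.2]
screws [array([615.5, 208.4]), array([598.7,  24.4]), array([478.5,  36.2]), array([496.5, 220. ])]
cyl top z109 [550.6  47.6] nut z125 [551.6  83.9] lever end z138 [561.1 267.1] [553.  190.3]
post 121 [552.9 181.8 145.1] [539.  78. 143.] [564. 219. 150.]
cyl 82 [550.8  48.4 107.5] [541.  36. 101.] [561.  60. 112.]
lever 123 [558.  244.6 142.4] [551. 221. 136.] [566. 268. 147.]
nut 124 [550.2  83.3 137.7] [534.  67. 115.] [567. 100. 145.]
post 78 [558.1 189.2 144.7] [541. 170. 143.] [568. 267. 153.]
cyl 49 [558.3  48.7 105.4] [542.  41.  90.] [565.  55. 112.]
lever 101 [563.2 247.3 140.2] [552. 220. 132.] [569. 271. 147.]
nut 112 [557.6  87.4 132. ] [536.  70. 115.] [573. 104. 142.]
```

```bash
cat > go.py <<'E'
import sys; from h import *
from scipy.spatial.transform import Rotation as Ro
s=sense(); p=s["tool_pos"]; R=Ro.from_euler("xyz",s["tcp_rot"],degrees=True).as_matrix()
yaw=np.degrees(np.arctan2(R[1,0],R[0,0]))
R=np.array([[np.cos(np.radians(yaw)),np.sin(np.radians(yaw)),0],[np.sin(np.radians(yaw)),-np.cos(np.radians(yaw)),0],[0,0,-1]])
print("t",s["time"],"pos",p.round(1),"rot",s["tcp_rot"].round(1),"F",s["ft_force"].round(1),"gap",round(s["finger_gap"],1),"grip",round(s["grip_force"],1),"q6",s["joint_pos"][5].round(0))
O=np.array([543.2,84.7]); ya=np.array([.0958,.9954]); xa=np.array([.9954,-.0958])
for a in sys.argv[1:]:   # x,y,z,yaw world | px,py,z,yaw with prefix P for press axes
    pr=a[0]=="P"; x,y,z,w=map(float,a.lstrip("P").split(","))
    if pr: x,y=O+x*xa+y*ya; w-=5.5
    d=R.T@(np.array([x,y,z])-p); print(a,np.round([x,y],1),"shift cm",(d/10).round(2),"turn",round(np.radians((yaw-w+180)%360-180),3))
E
python3 go.py P0,170,175,90
```

```text
t 0.1 pos [ 195.9 -566.6  252.3] rot [-179.9   -0.    19.1] F [ 0.8  0.1 -0.3] gap 85.1 grip 0.0 q6 -5.0
P0,170,175,90 [559.5 253.9] shift cm [ 61.17 -65.68   7.73] turn -1.142
```

```bash
python3 -m crank '[[30.6,-32.8,2,-0.57,6],[61.2,-65.7,2,-1.142,4],[61.2,-65.7,2,-1.142,4],[61.2,-65.7,2,-1.142,4],[61.2,-65.7,2,-1.142,4],[61.2,-65.7,2,-1.142,4],[61.2,-65.7,2,-1.142,4],[61.2,-65.7,2,-1.142,4],[61.2,-65.7,2,-1.142,4],[61.2,-65.7,2,-1.142,4],[61.2,-65.7,2,-1.142,4],[61.2,-65.7,2,-1.142,4],[61.2,-65.7,2,-1.142,4],[61.2,-65.7,2,-1.142,4],[61.2,-65.7,2,-1.142,4],[61.2,-65.7,2,-1.142,4],[61.2,-65.7,2,-1.142,4],[61.2,-65.7,2,-1.142,4],[61.2,-65.7,2,-1.142,4],[61.2,-65.7,2,-1.142,4]]'; python3 go.py P0,170,175,90 P0,170,141,90
```

```text
time: 2.1
tool_pos: [559.2, 254.5, 231.6]
tcp_rot: [-179.9, 0.1, 84.6]
ft_force: [0.3, -0.5, 0.7]
finger_gap: 40.0
grip_force: 0.0
t 2.1 pos [559.2 254.5 231.6] rot [-1.799e+02  1.000e-01  8.460e+01] F [ 0.3 -0.5  0.7] gap 40.0 grip 0.0 q6 25.0
P0,170,175,90 [559.5 253.9] shift cm [-0.06  0.03  5.66] turn 0.002
P0,170,141,90 [559.5 253.9] shift cm [-0.06  0.03  9.06] turn 0.002
```

```bash
python3 -m crank '[[0,0,4.5,0,4],[0,0,8,0,4],[0,0,9,0,4],[0,0,9,0,4],[0,0,9,0,1],[0,0,9,0,1],[0,0,9,0,1],[0,0,9,0,1],[0,0,9,0,1],[0,0,9,0,1]]' 25
```

```text
time: 3.1
tool_pos: [560.0, 254.1, 146.3]
tcp_rot: [179.9, -0.0, 84.5]
ft_force: [-8.5, -1.6, 6.7]
finger_gap: 13.2
grip_force: 28.5
```

```bash
python3 -m crank '[[-0.08,0,-1.12,0,1],[-0.33,0,-2.22,0,1],[-0.75,0,-3.26,0,1],[-1.31,0,-4.23,0,1],[-2.01,0,-5.11,0,1],[-2.84,0,-5.87,0,1],[-3.77,0,-6.51,0,1],[-4.78,0,-6.99,0,1],[-5.86,0,-7.32,0,1],[-6.97,0,-7.48,0,1],[-7.72,0,-7.5,0,1],[-7.72,0,-7.5,0,1]]'; python3 - <<'E'
from m import *
i,d=snapshot("scene"); save("s1",i,4,(200,100,350,250))
E
python3 go.py
```

```text
time: 4.3
tool_pos: [552.3, 176.0, 219.7]
tcp_rot: [180.0, -0.0, 84.5]
ft_force: [-4.8, 1.4, 1.9]
finger_gap: 13.2
grip_force: 24.6
t 4.35 pos [552.3 176.2 219.7] rot [180.   -0.   84.5] F [-5.1  1.3  1.6] gap 13.2 grip 24.6 q6 18.0
```

View pics/s1.png

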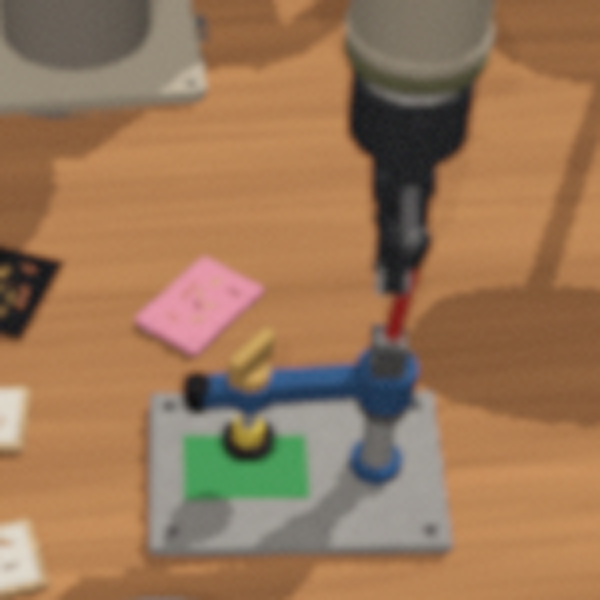

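The lever is up and the arm has lifted. I'll release it and check the lever angle.

```bash
python3 -m crank '[[0,0,0,0,4],[0,0,0,0,4],[0,0,0,0,4],[0,0,-4,0,4],[0,0,-8,0,4],[-10,-12,-8,0,4],[-10,-12,-8,0,4],[-10,-12,-8,0,4],[-10,-12,-8,0,4]]'; cat > lev.py <<'E'
from m import *
T=snapshot("top");S=snapshot("scene")
O=np.array([543.2,84.7]); ya=np.array([.0958,.9954]); xa=np.array([.9954,-.0958])
np.savez("last",ti=T[0],td=T[1],si=S[0],sd=S[1])
for n,(i,d) in(("top",T),("scene",S)):
    P=cloud(n,d); m=masks(i)["red"]&(P[...,2]>100)&(abs(P[...,0]-552)<60)&(P[...,1]>120)&(P[...,1]<300)
    q=P[m]; r=np.c_[(q[:,:2]-O)@xa,(q[:,:2]-O)@ya,q[:,2]]
    if len(q)>3: print(n,len(q),"lever press coords min/max",r.min(0).round(0),r.max(0).round(0),"low",r[r[:,2]<np.percentile(r[:,2],30)].mean(0).round(1),"high",r[r[:,2]>np.percentile(r[:,2],70)].mean(0).round(1))
    m=(masks(i)["black"])&(P[...,2]>95)&(P[...,2]<125)&(P[...,0]>400)&(P[...,0]<720)&(P[...,1]<190)&(P[...,1]>20)
    if m.sum()>3: print(n,"beam_end",m.sum(),np.median(P[m],0).round(1),P[m].min(0).round(0),P[m].max(0).round(0))
E
python3 lev.py; python3 go.py
```

```text
time: 5.25
tool_pos: [420.0, 86.9, 298.0]
tcp_rot: [-180.0, 0.1, 84.4]
ft_force: [1.2, 1.0, -0.6]
finger_gap: 39.7
grip_force: 0.0
top 39 lever press coords min/max [ -6.  93. 171.] [  5. 109. 229.] low [ -4.8  97.1 198. ] high [ -0.8 104.  227.1]
top beam_end 50 [551.4  48.4 114.9] [543.  39. 109.] [561.  56. 117.]
scene 9 lever press coords min/max [  5.  97. 158.] [ 10. 104. 210.] low [  6.9  98.  165.4] high [  6.  103.3 206.6]
scene beam_end 23 [558.4  47.2 112.3] [550.  43.  99.] [564.  53. 117.]
t 5.35 pos [423.1  88.2 299.1] rot [179.9  -0.   84.4] F [0.6 0.2 0.5] gap 39.8 grip 0.0 q6 11.0
```

Lever is about 0.1 rad short of upright; I'll nudge it toward the stop from behind with closed fingers.

```bash
python3 go.py P0,150,300,90 P0,150,222,90 P0,107,222,90
```

```text
t 5.35 pos [423.1  88.2 299.1] rot [179.9  -0.   84.4] F [0.6 0.2 0.5] gap 39.8 grip 0.0 q6 11.0
P0,150,300,90 [557.6 234. ] shift cm [15.81 11.97 -0.09] turn -0.001
P0,150,222,90 [557.6 234. ] shift cm [15.81 11.97  7.71] turn -0.001
P0,107,222,90 [553.5 191.2] shift cm [11.51 11.97  7.71] turn -0.001
```

```bash
python3 -m crank '[[15.8,12,0,0,0],[15.8,12,0,0,0],[15.8,12,0,0,0],[15.8,12,0,0,0],[15.8,12,0,0,0],[15.8,12,4,0,0],[15.8,12,7.7,0,0],[15.8,12,7.7,0,0],[14.5,12,7.7,0,0],[13.5,12,7.7,0,0],[12.8,12,7.7,0,0],[12.2,12,7.7,0,0],[11.8,12,7.7,0,0],[11.5,12,7.7,0,0],[11.5,12,7.7,0,0]]'; python3 go.py; python3 -m crank '[[3,0,0,0,0],[3,0,-8,0,4],[3,0,-8,0,4],[3,-7,-8,0,4],[-5,-10,-8,0,4],[-10,-10,-8,0,4],[-10,-10,-8,0,4],[-10,-10,-8,0,4]]'; python3 lev.py; python3 go.py 551,48,140,89.3 551,48,109,89.3
```

```text
time: 6.85
tool_pos: [554.4, 192.2, 222.4]
tcp_rot: [179.9, -0.1, 84.5]
ft_force: [0.8, 2.9, 3.9]
finger_gap: 0.3
grip_force: 2.2
t 6.85 pos [554.4 192.2 222.4] rot [ 1.799e+02 -1.000e-01  8.450e+01] F [0.8 2.9 3.9] gap 0.3 grip 2.2 q6 20.0
time: 7.65
tool_pos: [443.2, 98.3, 301.1]
tcp_rot: [-180.0, 0.1, 84.3]
ft_force: [0.4, 0.2, -0.1]
finger_gap: 40.1
grip_force: 0.0
top 34 lever press coords min/max [ -7.  83. 191.] [  5.  94. 228.] low [ -5.2  88.9 212. ] high [ -0.5  87.6 227.2]
scene 6 lever press coords min/max [  6.  90. 174.] [  8.  94. 214.] low [  6.5  93.3 179.5] high [  6.8  90.6 211.1]
scene beam_end 24 [559.4  48.  111.5] [547.  43. 100.] [564.  52. 117.]
t 7.75 pos [444.4 101.1 301.2] rot [180.    0.   84.4] F [-0.1  0.5  0.3] gap 40.2 grip 0.0 q6 12.0
551,48,140,89.3 [551.  48.] shift cm [-4.24 11.12 16.12] turn -0.086
551,48,109,89.3 [551.  48.] shift cm [-4.24 11.12 19.22] turn -0.086
```

```bash
python3 -m crank '[[-4.2,11.1,4,-0.086,4],[-4.2,11.1,8,-0.086,4],[-4.2,11.1,13,-0.086,4],[-4.2,11.1,16,-0.086,4],[-4.2,11.1,18,-0.086,4],[-4.2,11.1,19.2,-0.086,4],[-4.2,11.1,19.2,-0.086,4],[-4.2,11.1,19.2,-0.086,1.8],[-4.2,11.1,19.2,-0.086,1.8],[-4.2,11.1,19.2,-0.086,1.8],[-4.2,11.1,19.2,-0.086,1.8],[-4.2,11.1,19.2,-0.086,1.8]]' 30; python3 go.py; python3 - <<'E'
import numpy as np
# arc in tool axes at start: tool x = toward post, tool y (yaw 89.3): (1,0) world approx = +x
r=13.2
for k in range(1,11):
    a=.14*k; print([round(r*(1-np.cos(a)),2), round(r*np.sin(a),2),0,round(-a,2)])
E
```

```text
time: 8.95
tool_pos: [552.2, 49.9, 110.7]
tcp_rot: [179.8, -0.0, 89.4]
ft_force: [0.6, 3.9, 2.0]
finger_gap: 20.9
grip_force: 30.3
t 8.95 pos [552.2  49.9 110.7] rot [179.8  -0.   89.4] F [0.6 3.9 2. ] gap 20.9 grip 30.3 q6 0.0
[np.float64(0.13), np.float64(1.84), 0, -0.14]
[np.float64(0.51), np.float64(3.65), 0, -0.28]
[np.float64(1.15), np.float64(5.38), 0, -0.42]
[np.float64(2.02), np.float64(7.01), 0, -0.56]
[np.float64(3.1), np.float64(8.5), 0, -0.7]
[np.float64(4.39), np.float64(9.83), 0, -0.84]
[np.float64(5.85), np.float64(10.96), 0, -0.98]
[np.float64(7.45), np.float64(11.88), 0, -1.12]
[np.float64(9.16), np.float64(12.57), 0, -1.26]
[np.float64(10.96), np.float64(13.01), 0, -1.4]
```

```bash
python3 -m crank '[[0.13,1.84,0,-0.14,1.8],[0.51,3.65,0,-0.28,1.8],[1.15,5.38,0,-0.42,1.8],[2.02,7.01,0,-0.56,1.8],[3.1,8.5,0,-0.7,1.8],[4.39,9.83,0,-0.84,1.8],[5.85,10.96,0,-0.98,1.8],[7.45,11.88,0,-1.12,1.8],[9.16,12.57,0,-1.26,1.8],[10.96,13.01,0,-1.4,1.8],[10.96,13.01,0,-1.4,1.8],[10.96,13.01,0,-1.4,4],[10.96,13.01,0,-1.4,4],[10.96,13.01,-5,-1.4,4],[10.96,13.01,-10,-1.4,4],[10.96,13.01,-12,-1.4,4]]'; python3 - <<'E'
from m import *
i,d=snapshot("top"); np.savez("t2",i=i,d=d); save("t2",i,1.5)
for c,z in(("white",7),("blue",5),("green",10)):
    for r in rects("top",i,c,z,400): print(*r)
E
python3 go.py
```

```text
time: 10.55
tool_pos: [684.7, 157.2, 236.2]
tcp_rot: [179.9, 0.5, 169.5]
ft_force: [0.2, -0.6, 1.1]
finger_gap: 40.2
grip_force: 0.0
top white [315. 219.] xy [ 468.  -116.2] size [50.1 79. ] yaw(short from x) -8.0
top white [313. 166.] xy [ 608.7 -113.2] size [50.3 79. ] yaw(short from x) 9.7
top white [164.  97.] xy [819.1 268.8] size [118.6 176.8] yaw(short from x) 7.9
top blue [405. 222.] xy [ 457.1 -357.9] size [57.1 88.5] yaw(short from x) -3.0
top blue [358. 219.] xy [ 466.6 -232.7] size [58.3 87.7] yaw(short from x) -6.2
t 10.6 pos [685.5 157.3 238.8] rot [179.8   0.6 169.5] F [1.  0.2 2.3] gap 40.2 grip 0.0 q6 -71.0
```

View pics/t2.png

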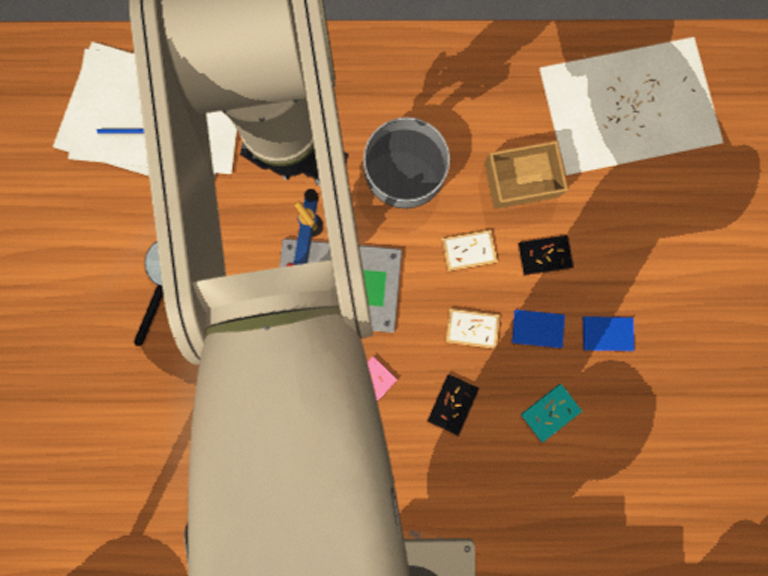

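The arm is clear of the bed. I'll go above board A (top pixel 315,219).

```bash
python3 go.py 468.4,-115.3,110,83.2
```

```text
t 10.6 pos [685.5 157.3 238.8] rot [179.8   0.6 169.5] F [1.  0.2 2.3] gap 40.2 grip 0.0 q6 -71.0
468.4,-115.3,110,83.2 [ 468.4 -115.3] shift cm [ 16.41 -30.75  12.88] turn 1.507
```

```bash
python3 -m crank '[[16.4,-30.75,0,1.507,8.5],[16.4,-30.75,0,1.507,8.5],[16.4,-30.75,0,1.507,8.5],[16.4,-30.75,0,1.507,8.5],[16.4,-30.75,0,1.507,8.5],[16.4,-30.75,0,1.507,8.5],[16.4,-30.75,0,1.507,8.5],[16.4,-30.75,4,1.507,8.5],[16.4,-30.75,8,1.507,8.5],[16.4,-30.75,12.9,1.507,8.5],[16.4,-30.75,12.9,1.507,8.5],[16.4,-30.75,12.9,1.507,8.5],[16.4,-30.75,12.9,1.507,8.5]]'; python3 go.py 468.4,-115.3,20,83.2; python3 - <<'E'
from m import *
i,d=snapshot("scene"); P=cloud("scene",d); np.savez("s3",i=i,d=d); save("s3",i,4,(120,150,270,270))
E
```

```text
time: 11.9
tool_pos: [467.5, -116.0, 103.1]
tcp_rot: [179.8, 0.1, 83.5]
ft_force: [1.5, 0.1, -0.2]
finger_gap: 85.0
grip_force: 0.0
t 11.9 pos [ 467.5 -116.   103.1] rot [1.798e+02 1.000e-01 8.350e+01] F [ 1.5  0.1 -0.2] gap 85.0 grip 0.0 q6 -13.0
468.4,-115.3,20,83.2 [ 468.4 -115.3] shift cm [0.08 0.09 8.31] turn 0.005
```

View pics/s3.png

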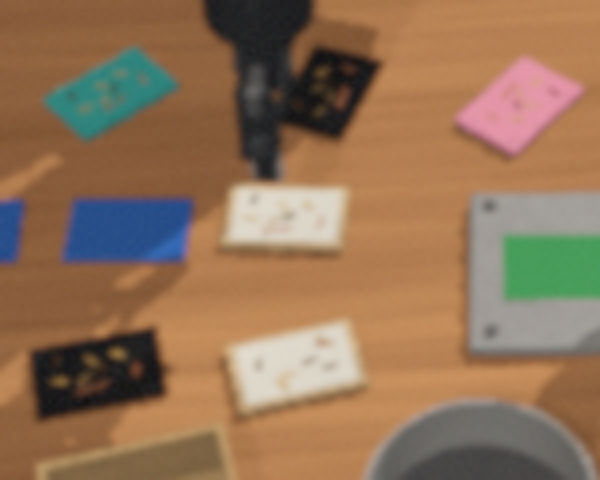

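Gripper hovers over board A, with tips at about (265,170) in the crop. I'll probe down for desk contact.

```bash
python3 -m crank '[[0.1,0.1,4,0,7.2],[0.1,0.1,7,0,7.2],[0.1,0.1,8,0,7.2],[0.1,0.1,8.3,0,7.2],[0.1,0.1,8.3,0,7.2],[0.1,0.1,8.3,0,7.2]]' 30; python3 -m crank '[[0,0,0.2,0,7.2],[0,0,0.3,0,7.2],[0,0,0.3,0,7.2]]'; python3 -m crank '[[0,0,0.2,0,7.2],[0,0,0.3,0,7.2],[0,0,0.3,0,7.2]]'
```

```text
time: 12.55
tool_pos: [468.6, -114.9, 19.4]
tcp_rot: [179.8, 0.0, 83.3]
ft_force: [-0.6, -0.7, 0.3]
finger_gap: 72.2
grip_force: 0.0
time: 12.85
tool_pos: [467.0, -114.4, 14.5]
tcp_rot: [180.0, 0.0, 83.3]
ft_force: [-0.7, 0.5, 0.0]
finger_gap: 71.8
grip_force: 0.0
time: 13.15
tool_pos: [467.3, -114.5, 13.6]
tcp_rot: [-180.0, 0.0, 83.3]
ft_force: [-12.6, 4.3, 29.7]
finger_gap: 72.0
grip_force: 14.7
```

```bash
python3 -m crank '[[0,0,-0.55,0,7.2],[0,0,-0.55,0,7.2],[0,0,-0.55,0,5.7],[0,0,-0.55,0,5.7],[0,0,-0.55,0,5.7],[0,0,-0.55,0,5.7]]' 40;python3 go.py; python3 -m crank '[[0,0,-3,0,5.7],[0,0,-6,0,5.7],[0,0,-8,0,5.7],[0,0,-8,0,5.7],[0,0,-8,0,5.7]]'; python3 go.py P0,0,90,90 P0,0,28,90
```

```text
time: 13.75
tool_pos: [467.7, -114.7, 17.4]
tcp_rot: [179.9, 0.0, 83.3]
ft_force: [-0.4, -0.4, 7.0]
finger_gap: 59.0
grip_force: 47.5
t 13.75 pos [ 467.7 -114.7   17.4] rot [179.9   0.   83.3] F [-0.4 -0.4  7. ] gap 59.0 grip 47.5 q6 -13.0
time: 14.25
tool_pos: [466.7, -114.3, 96.2]
tcp_rot: [-180.0, -0.0, 83.3]
ft_force: [0.7, -0.3, -1.5]
finger_gap: 58.5
grip_force: 43.9
t 14.25 pos [ 466.7 -114.3   96.2] rot [-180.    -0.    83.3] F [ 0.7 -0.3 -1.5] gap 58.5 grip 43.9 q6 -13.0
P0,0,90,90 [543.2  84.7] shift cm [20.66  5.27  0.62] turn -0.021
P0,0,28,90 [543.2  84.7] shift cm [20.66  5.27  6.82] turn -0.021
```

```bash
python3 -m crank '[[5,1.3,0.5,-0.02,5.7],[10,2.6,0.5,-0.02,5.7],[15,4,0.5,-0.02,5.7],[19,5,0.5,-0.02,5.7],[20.7,5.27,0.5,-0.02,5.7],[20.7,5.27,0.5,-0.02,5.7],[20.7,5.27,0.5,-0.02,5.7]]'; python3 go.py P0,0.5,29,90; python3 - <<'E'
from m import *
i,d=snapshot("scene"); save("s4",i,4,(200,130,340,260))
E
```

```text
time: 14.95
tool_pos: [541.9, 85.0, 89.6]
tcp_rot: [-179.8, 0.1, 84.5]
ft_force: [-0.1, -0.2, -0.3]
finger_gap: 58.2
grip_force: 43.9
t 14.95 pos [541.9  85.   89.6] rot [-1.798e+02  1.000e-01  8.450e+01] F [-0.1 -0.2 -0.3] gap 58.2 grip 43.9 q6 9.0
P0,0.5,29,90 [543.2  85.2] shift cm [0.03 0.13 6.06] turn 0.0
```

View pics/s4.png

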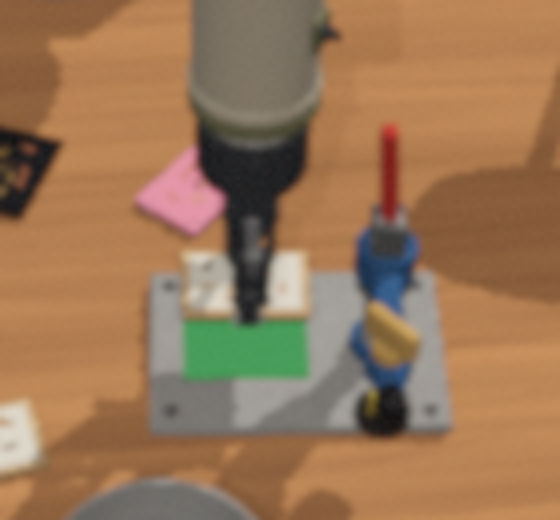

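The board is level in the gripper and lines up with the green mark. Lowering it now.

```bash
python3 -m crank '[[0.03,0.1,3,0,5.7],[0.03,0.1,5,0,5.7],[0.03,0.1,5.7,0,5.7],[0.03,0.1,6.05,0,5.7],[0.03,0.1,6.05,0,5.7],[0.03,0.1,6.05,0,7.2],[0.03,0.1,6.05,0,7.2],[0.03,0.1,6.05,0,7.2],[0.03,0.1,2,0,7.2],[0.03,0.1,-3,0,7.2],[0,0,-6,0,7.2],[-20,0,-6,0,7.2],[-20,0,-6,0,7.2],[-20,0,-6,0,7.2],[-20,0,-6,0,7.2],[-20,0,-6,0,7.2]]'; cat > chk.py <<'E'
from m import *
O=np.array([543.2,84.7]); ya=np.array([.0958,.9954]); xa=np.array([.9954,-.0958])
import sys
zs=dict(a.split("=") for a in sys.argv[1:])
I={}
for n in("top","scene"):
    i,d=snapshot(n); I[n]=i; np.savez("chk_"+n,i=i,d=d)
    for c in("white","blue"):
        for r in rects(n,i,c,float(zs.get(c,7 if c=="white" else 5)),250,2500):
            x=r[4]
            if 400<x[0]<700 and -420<x[1]<140 and 45<r[6][0]<66: print(*r[:3],*r[4:], "press",np.round([(x-O)@xa,(x-O)@ya],1))
E
python3 chk.py white=17; python3 go.py
```

```text
time: 16.6
tool_pos: [523.5, -119.6, 152.7]
tcp_rot: [179.9, 0.1, 84.1]
ft_force: [0.2, 0.3, -0.2]
finger_gap: 72.0
grip_force: 0.0
top white [240. 190.] [544.9  83.3] size [49.6 78.4] yaw(short from x) -6.2 press [ 1.8 -1.2]
top white [312. 166.] [ 607.  -111.7] size [49.9 77.5] yaw(short from x) 9.2 press [  82.3 -189.4]
top blue [359. 220.] [ 466.6 -233.1] size [58.3 86.7] yaw(short from x) -6.2 press [ -45.8 -323.7]
scene white [194. 241.] [ 616.7 -111. ] size [55.4 82.6] yaw(short from x) 9.4 press [  91.9 -187.8]
scene blue [152. 207.] [ 470.6 -231.1] size [51.5 81.7] yaw(short from x) -6.1 press [ -42.  -321.3]
scene blue [109. 208.] [ 460.  -355.6] size [51.8 82.8] yaw(short from x) -1.7 press [ -40.6 -446.2]
t 16.7 pos [ 524.  -115.1  152.2] rot [180.   -0.   84.3] F [-0.1  0.6 -0.1] gap 72.0 grip 0.0 q6 -12.0
```

```bash
python3 go.py 467.5,-232.5,60,83.9
```

```text
t 16.7 pos [ 524.  -115.1  152.2] rot [180.   -0.   84.3] F [-0.1  0.6 -0.1] gap 72.0 grip 0.0 q6 -12.0
467.5,-232.5,60,83.9 [ 467.5 -232.5] shift cm [-12.25  -4.45   9.22] turn 0.007
```

```bash
python3 -m crank '[[-12.2,-4.45,0,0,7.6],[-12.2,-4.45,0,0,7.6],[-12.2,-4.45,4,0,7.6],[-12.2,-4.45,8,0,7.6],[-12.2,-4.45,9.2,0,7.6],[-12.2,-4.45,9.2,0,7.6],[-12.2,-4.45,9.2,0,7.6]]'; python3 go.py 467.5,-232.5,17.5,83.9
```

```text
time: 17.4
tool_pos: [469.3, -230.3, 61.2]
tcp_rot: [179.9, 0.0, 84.6]
ft_force: [-0.6, 0.5, -0.2]
finger_gap: 76.3
grip_force: 0.0
t 17.4 pos [ 469.3 -230.3   61.2] rot [179.9   0.   84.6] F [-0.6  0.5 -0.2] gap 76.3 grip 0.0 q6 -26.0
467.5,-232.5,17.5,83.9 [ 467.5 -232.5] shift cm [-0.24 -0.16  4.37] turn 0.011
```

```bash
python3 -m crank '[[-0.2,-0.1,2.5,0.01,7.6],[-0.2,-0.1,4,0.01,7.6],[-0.2,-0.1,4.35,0.01,7.6],[-0.2,-0.1,4.35,0.01,7.6],[-0.2,-0.1,4.35,0.01,5.7],[-0.2,-0.1,4.35,0.01,5.7],[-0.2,-0.1,4.35,0.01,5.7],[-0.2,-0.1,4.35,0.01,5.7],[-0.2,-0.1,4.35,0.01,5.7]]' 40; python3 -m crank '[[0,0,-3,0,5.7],[0,0,-6,0,5.7],[0,0,-8,0,5.7],[0,0,-8,0,5.7],[0,0,-8,0,5.7]]'; python3 go.py P0,-0.5,95,90
```

```text
time: 18.3
tool_pos: [467.8, -233.5, 17.9]
tcp_rot: [179.9, 0.0, 83.9]
ft_force: [-1.1, 1.2, 6.3]
finger_gap: 58.6
grip_force: 43.3
time: 18.8
tool_pos: [467.1, -233.2, 96.7]
tcp_rot: [179.9, 0.0, 83.9]
ft_force: [-0.9, -0.3, -0.9]
finger_gap: 58.4
grip_force: 43.3
t 18.8 pos [ 467.1 -233.2   96.7] rot [179.9   0.   83.9] F [-0.9 -0.3 -0.9] gap 58.4 grip 43.3 q6 -26.0
P0,-0.5,95,90 [543.2  84.2] shift cm [32.37  4.17  0.17] turn -0.011
```

```bash
python3 -m crank '[[8,1.3,0,-0.01,5.7],[16,2.6,0,-0.01,5.7],[24,3.5,0,-0.01,5.7],[30,4.2,0,-0.01,5.7],[32.4,4.2,0,-0.01,5.7],[32.4,4.2,0,-0.01,5.7],[32.4,4.2,0,-0.01,5.7],[32.4,4.2,0,-0.01,5.7],[32.4,4.2,0,-0.01,5.7]]'; python3 go.py P0.5,0,36,90; python3 - <<'E'
from m import *
i,d=snapshot("scene"); save("s5",i,4,(200,130,340,260))
E
```

```text
time: 19.7
tool_pos: [541.9, 85.0, 94.6]
tcp_rot: [-179.8, 0.0, 84.5]
ft_force: [-0.5, -1.2, -0.6]
finger_gap: 58.3
grip_force: 43.3
t 19.7 pos [541.9  85.   94.6] rot [-179.8    0.    84.5] F [-0.5 -1.2 -0.6] gap 58.3 grip 43.3 q6 9.0
P0.5,0,36,90 [543.7  84.7] shift cm [-0.01  0.18  5.86] turn 0.001
```

View pics/s5.png

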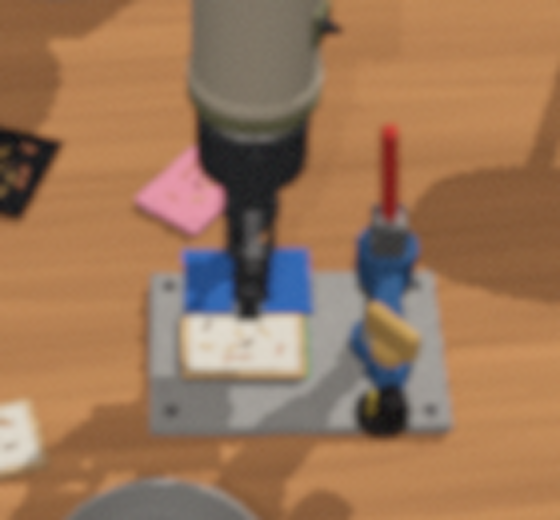

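```bash
python3 -m crank '[[-0.05,0.1,3,0,5.7],[-0.05,0.1,5,0,5.7],[-0.05,0.1,5.6,0,5.7],[-0.05,0.1,5.9,0,5.7],[-0.05,0.1,5.9,0,5.7],[-0.05,0.1,5.9,0,7.2],[-0.05,0.1,5.9,0,7.2],[-0.05,0.1,5.9,0,7.2],[0,0.1,2,0,7.2],[0,0.1,-3,0,7.2],[0,0,-6,0,7.2],[-20,0,-6,0,7.6],[-20,0,-6,0,7.6],[-20,0,-6,0,7.6],[-20,0,-6,0,7.6],[-20,0,-6,0,7.6]]'; python3 chk.py blue=22; python3 go.py 608,-112.5,60,99.5
```

```text
time: 21.35
tool_pos: [523.2, -120.0, 157.1]
tcp_rot: [179.9, 0.1, 84.1]
ft_force: [0.0, 1.0, -0.6]
finger_gap: 76.3
grip_force: 0.0
top white [312. 166.] [ 608.7 -113.4] size [50.3 78.5] yaw(short from x) 9.7 press [  84.2 -190.9]
top blue [240. 190.] [544.2  82.5] size [58.8 87.8] yaw(short from x) -5.2 press [ 1.2 -2.1]
scene white [194. 241.] [ 609.  -111.5] size [55.9 83.4] yaw(short from x) 9.4 press [  84.3 -189. ]
scene blue [260. 215.] [546.6  84.7] size [49.5 83.9] yaw(short from x) -6.2 press [3.4 0.3]
scene blue [109. 208.] [ 475.6 -351. ] size [51.2 81.2] yaw(short from x) -1.7 press [ -25.5 -440.2]
t 21.45 pos [ 523.7 -115.5  156.7] rot [180.   -0.   84.3] F [ 0.8  0.  -1.1] gap 76.0 grip 0.0 q6 -12.0
608,-112.5,60,99.5 [ 608.  -112.5] shift cm [1.14 8.36 9.67] turn -0.266
```

```bash
python3 -m crank '[[1.2,8.4,0,-0.266,7.6],[1.2,8.4,2,-0.266,7.6],[1.2,8.4,6,-0.266,7.6],[1.2,8.4,9.6,-0.266,7.6],[1.2,8.4,9.6,-0.266,7.6],[1.2,8.4,9.6,-0.266,7.6],[1.2,8.4,9.6,-0.266,7.6]]'; python3 go.py 608.7,-112.8,17.5,99.6
```

```text
time: 22.15
tool_pos: [610.2, -110.2, 63.1]
tcp_rot: [179.8, 0.1, 99.7]
ft_force: [0.6, -0.8, 1.8]
finger_gap: 76.0
grip_force: 0.0
t 22.15 pos [ 610.2 -110.2   63.1] rot [1.798e+02 1.000e-01 9.970e+01] F [ 0.6 -0.8  1.8] gap 76.0 grip 0.0 q6 -25.0
608.7,-112.8,17.5,99.6 [ 608.7 -112.8] shift cm [-0.23 -0.2   4.56] turn 0.002
```

```bash
python3 -m crank '[[-0.2,-0.15,2.5,0,7.6],[-0.2,-0.15,4,0,7.6],[-0.2,-0.15,4.5,0,7.6],[-0.2,-0.15,4.5,0,7.6],[-0.2,-0.15,4.5,0,5.7],[-0.2,-0.15,4.5,0,5.7],[-0.2,-0.15,4.5,0,5.7],[-0.2,-0.15,4.5,0,5.7],[-0.2,-0.15,4.5,0,5.7]]' 40; python3 -m crank '[[0,0,-3,0,5.7],[0,0,-6,0,5.7],[0,0,-8.5,0,5.7],[0,0,-8.5,0,5.7],[0,0,-8.5,0,5.7]]'; python3 go.py P0.5,-0.5,100,90
```

```text
time: 23.05
tool_pos: [609.0, -113.2, 17.5]
tcp_rot: [179.8, 0.1, 99.7]
ft_force: [0.6, 0.0, 6.3]
finger_gap: 58.2
grip_force: 47.1
time: 23.55
tool_pos: [608.0, -113.0, 101.4]
tcp_rot: [179.9, 0.1, 99.7]
ft_force: [-0.5, -0.1, -1.2]
finger_gap: 58.6
grip_force: 43.8
t 23.55 pos [ 608.  -113.   101.4] rot [1.799e+02 1.000e-01 9.970e+01] F [-0.5 -0.1 -1.2] gap 58.6 grip 43.8 q6 -25.0
P0.5,-0.5,100,90 [543.6  84.2] shift cm [20.51 -3.03  0.14] turn 0.265
```

```bash
python3 -m crank '[[5,-0.7,0,0.1,5.7],[10,-1.5,0,0.2,5.7],[15,-2.2,0,0.265,5.7],[19,-3,0,0.265,5.7],[20.5,-3,0,0.265,5.7],[20.5,-3,0,0.265,5.7],[20.5,-3,0,0.265,5.7],[20.5,-3,0,0.265,5.7]]'; python3 go.py P0.5,-0.5,41,90; python3 - <<'E'
from m import *
i,d=snapshot("scene"); save("s6",i,4,(200,130,340,260))
E
```

```text
time: 24.35
tool_pos: [543.5, 83.0, 99.8]
tcp_rot: [-180.0, 0.0, 84.4]
ft_force: [0.5, 0.2, -0.3]
finger_gap: 59.3
grip_force: 43.7
t 24.35 pos [543.5  83.   99.8] rot [-180.     0.    84.4] F [ 0.5  0.2 -0.3] gap 59.3 grip 43.7 q6 9.0
P0.5,-0.5,41,90 [543.6  84.2] shift cm [0.12 0.   5.88] turn -0.001
```

View pics/s6.png

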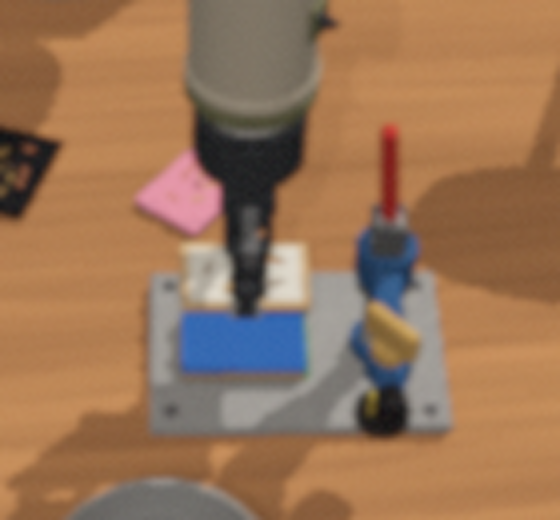

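The sheet lies squarely, and the second board is held straight above it. Lowering.

```bash
python3 -m crank '[[0.1,0,3,0,5.7],[0.1,0,5,0,5.7],[0.1,0,5.6,0,5.7],[0.1,0,5.9,0,5.7],[0.1,0,5.9,0,5.7],[0.1,0,5.9,0,7.2],[0.1,0,5.9,0,7.2],[0.1,0,5.9,0,7.2],[0,0,2,0,7.2],[0,0,-3,0,7.2],[0,0,-6,0,7.2],[-20,0,-6,0,5],[-20,0,-6,0,4],[-20,0,-6,0,4],[-20,0,-6,0,4],[-20,0,-6,0,4]]'; python3 chk.py white=29; python3 lev.py; python3 - <<'E'
from h import *
save("t7",np.load("chk_top.npz")["i"],4,(150,110,330,250))
E
python3 go.py
```

```text
time: 26.0
tool_pos: [523.5, -120.5, 161.1]
tcp_rot: [179.9, 0.1, 84.2]
ft_force: [0.7, 1.0, -0.9]
finger_gap: 39.5
grip_force: 0.0
scene blue [109. 208.] [ 460.2 -355.6] size [51.9 83. ] yaw(short from x) -2.0 press [ -40.4 -446.2]
top 35 lever press coords min/max [ -7.  83. 191.] [  5.  93. 229.] low [ -5.   87.5 213.3] high [ -0.5  88.4 227. ]
top beam_end 58 [679.6 157.7 114.9] [621. 148.  95.] [693. 168. 120.]
scene 10 lever press coords min/max [  5.  90. 166.] [ 11.  94. 213.] low [  6.5  93.9 172.6] high [  7.9  90.6 209.7]
scene beam_end 54 [690.5 158.6 110.9] [677. 152.  95.] [695. 168. 119.]
t 26.2 pos [ 524.3 -114.   160.4] rot [180.   -0.   84.5] F [ 0.1  0.9 -0.8] gap 39.8 grip 0.0 q6 -12.0
```

View pics/t7.png

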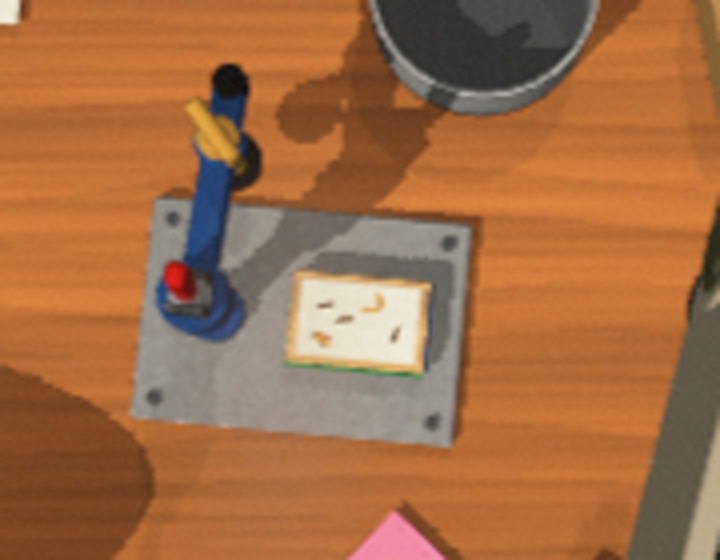

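Stack is square on the mark. I'll return to the arm's end to swing it back.

```bash
python3 -c "
from h import *
p=ray('top',207.1,129.6,116);d=p[:2]-np.array([552.3,179.3]);print(p,np.hypot(*d),np.degrees(np.arctan2(d[1],d[0]))+95.5)"; python3 go.py 682.5,155.5,200,169.3
```

```text
[682.70746455 157.98410677 116.        ] 132.138087297631 86.21675168635912
t 26.2 pos [ 524.3 -114.   160.4] rot [180.   -0.   84.5] F [ 0.1  0.9 -0.8] gap 39.8 grip 0.0 q6 -12.0
682.5,155.5,200,169.3 [682.5 155.5] shift cm [28.34 13.18 -3.96] turn -1.48
```

```bash
python3 -m crank '[[0,0,-4,-0.15,4],[7,3.3,-4,-1.5,4],[14,6.6,-4,-1.5,4],[21,10,-4,-1.5,4],[28.5,13.2,-4,-1.5,4],[28.5,13.2,-4,-1.5,4],[28.5,13.2,-4,-1.5,4],[28.5,13.2,-4,-1.5,4],[28.5,13.2,-4,-1.5,4],[28.5,13.2,-4,-1.5,4],[28.5,13.2,-4,-1.5,4],[28.5,13.2,-4,-1.5,4],[28.5,13.2,-4,-1.5,4],[28.5,13.2,-4,-1.5,4]]'; python3 go.py 682.7,157.5,109,170.5
```

```text
time: 27.6
tool_pos: [682.7, 156.4, 200.4]
tcp_rot: [180.0, 0.0, 170.3]
ft_force: [-0.6, 0.5, 0.1]
finger_gap: 39.6
grip_force: 0.0
t 27.6 pos [682.7 156.4 200.4] rot [180.    0.  170.3] F [-0.6  0.5  0.1] gap 39.6 grip 0.0 q6 -72.0
682.7,157.5,109,170.5 [682.7 157.5] shift cm [0.02 0.11 9.14] turn -0.003
```

```bash
python3 -m crank '[[0,0.1,4,0,4],[0,0.1,7,0,4],[0,0.1,9.1,0,4],[0,0.1,9.1,0,4],[0,0.1,9.1,0,1.8],[0,0.1,9.1,0,1.8],[0,0.1,9.1,0,1.8],[0,0.1,9.1,0,1.8]]' 30; python3 go.py; python3 -m crank '[[0.15,-1.97,0,0.15,1.8],[0.59,-3.9,0,0.3,1.8],[1.31,-5.74,0,0.45,1.8],[2.31,-7.45,0,0.6,1.8],[3.54,-9.0,0,0.75,1.8],[4.99,-10.34,0,0.9,1.8],[6.63,-11.45,0,1.05,1.8],[8.42,-12.3,0,1.2,1.8],[10.31,-12.88,0,1.35,1.8],[11.61,-13.1,0,1.45,1.8],[12.66,-13.19,0,1.53,1.8],[12.66,-13.19,0,1.53,1.8],[12.66,-13.19,0,1.53,1.8]]'; python3 go.py
```

```text
time: 28.4
tool_pos: [683.5, 157.4, 110.6]
tcp_rot: [180.0, 0.1, 170.4]
ft_force: [-1.7, 0.0, -1.0]
finger_gap: 20.9
grip_force: 30.0
t 28.4 pos [683.5 157.4 110.6] rot [1.800e+02 1.000e-01 1.704e+02] F [-1.7  0.  -1. ] gap 20.9 grip 30.0 q6 -72.0
time: 29.7
tool_pos: [537.3, 48.5, 110.4]
tcp_rot: [179.9, -0.0, 82.9]
ft_force: [-0.0, 5.0, -1.4]
finger_gap: 20.8
grip_force: 30.0
t 29.7 pos [537.3  48.5 110.4] rot [179.9  -0.   82.9] F [-0.   5.  -1.4] gap 20.8 grip 30.0 q6 7.0
```

```bash
python3 -m crank '[[0,-0.3,0,0,1.8],[0,-0.6,0,0,1.8],[0,-0.6,0,0,1.8]]'; python3 -m crank '[[0,-0.5,0,0,1.8],[0,-0.5,0,0,1.8]]'
```

```text
time: 30.0
tool_pos: [533.7, 49.1, 111.2]
tcp_rot: [179.6, -0.1, 82.9]
ft_force: [9.8, 4.2, -2.8]
finger_gap: 20.7
grip_force: 30.0
time: 30.2
tool_pos: [530.0, 49.4, 111.7]
tcp_rot: [179.4, -0.1, 82.9]
ft_force: [15.2, 3.4, -2.9]
finger_gap: 20.9
grip_force: 30.0
```

Force has built up, so the arm is at its stop. Release, rise and look at the nut.

```bash
python3 -m crank '[[0,0.7,0,0,1.8],[0,0.7,0,0,1.8],[0,0.7,0,0,4],[0,0.7,0,0,4],[0,0.7,0,0,4],[0,0.7,-4,0,4],[0,0.7,-8,0,4],[-6,0.7,-12,0,4],[-14,0.7,-14,0,4],[-18,0.7,-14,0,4],[-18,0.7,-14,0,4],[-18,0.7,-14,0,4]]'; python3 lev.py; python3 - <<'E'
from m import *
z=np.load("last.npz"); i=z["ti"]; P=cloud("top",z["td"])
h=cv2.cvtColor(i,cv2.COLOR_RGB2HSV); m=(P[...,2]>128)&(P[...,2]<160)&(P[...,1]>50)&(P[...,1]<125)&(P[...,0]>500)&(P[...,0]<590)
q=P[m]; print(len(q),np.median(q[:,2]),cv2.minAreaRect(q[:,:2].astype(np.float32)), q.mean(0))
_,v=np.linalg.eigh(np.cov(q[:,:2].T)); print("bar dir deg",np.degrees(np.arctan2(v[1,1],v[0,1])))
save("t8",i,6,(180,150,280,235))
E
python3 go.py
```

```text
time: 31.4
tool_pos: [509.2, -134.9, 250.8]
tcp_rot: [179.9, 0.1, 82.5]
ft_force: [1.1, 0.4, 0.0]
finger_gap: 40.2
grip_force: 0.0
top 34 lever press coords min/max [ -7.  83. 192.] [  5.  94. 229.] low [ -4.8  88.7 211.7] high [ -0.5  87.4 227.3]
top beam_end 48 [540.5  48.5 115.7] [531.  41. 111.] [548.  56. 119.]
scene 6 lever press coords min/max [  6.  90. 172.] [  9.  94. 218.] low [  7.4  93.6 174.7] high [  7.5  90.5 211.8]
scene beam_end 23 [549.   47.5 112.2] [538.  44. 100.] [555.  54. 116.]
99 145.47490310719803 ((543.8727416992188, 84.1005630493164), (11.241422653198242, 42.832923889160156), 39.640403747558594) [542.95996715  84.08402652 144.67638908]
bar dir deg 130.08222167815163
t 31.5 pos [ 509.4 -130.8  249.4] rot [-180.    -0.    82.6] F [-0.3  0.3  0.2] gap 40.1 grip 0.0 q6 -13.0
```

View pics/t8.png

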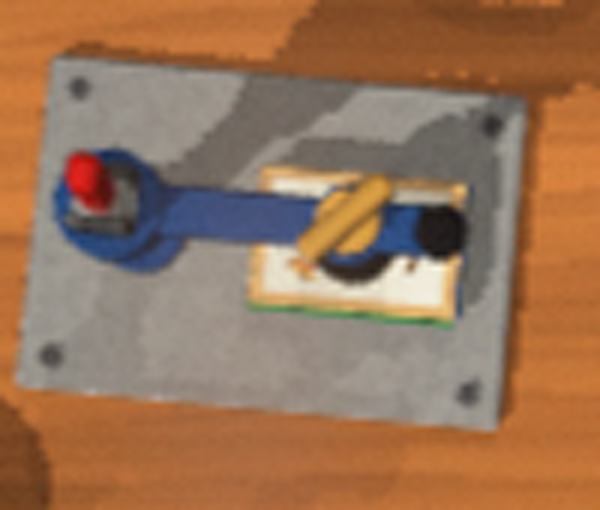

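The arm is at its stop, with the beam end at (540.5,48.5). The nut is at (543.4,84.1) with its bar at 130°, meaning nut ≈0.78 rad. So I need about 4.5 rad more, in two strokes.

```bash
python3 go.py 543.4,84.1,180,130 543.4,84.1,147,130; python3 - <<'E'
from m import *
# foot in scene depth view before turning
z=np.load("last.npz"); Q=cloud("scene",z["sd"]); m=masks(z["si"])["black"]&(abs(Q[...,0]-560)<40)&(abs(Q[...,1]-85)<30)&(Q[...,2]>25)&(Q[...,2]<90)
q=Q[m]; print(len(q), q[:,2].min() if len(q) else 0, np.percentile(q[:,2],[5,50,95]) if len(q) else 0); v,u=np.where(m); print(u.min(),u.max(),v.min(),v.max())
save("s8",z["si"],6,(225,180,305,250))
E
```

```text
t 31.5 pos [ 509.4 -130.8  249.4] rot [-180.    -0.    82.6] F [-0.3  0.3  0.2] gap 40.1 grip 0.0 q6 -13.0
543.4,84.1,180,130 [543.4  84.1] shift cm [21.75  0.62  6.94] turn -0.826
543.4,84.1,147,130 [543.4  84.1] shift cm [21.75  0.62 10.24] turn -0.826
4 51.28200378991252 [51.38135197 52.5302466  53.96706766]
258 261 210 211
```

View pics/s8.png

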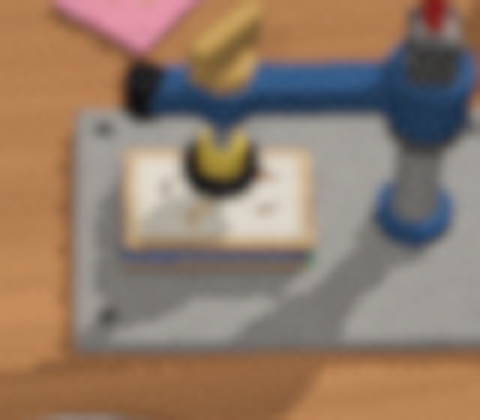

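```bash
python3 -c "
from h import *
for z in(50,47,44,29): print(z,proj('scene',[563.5,84,z]))"; python3 -m crank '[[8,0.2,0,-0.4,4],[16,0.6,0,-0.826,4],[21.7,0.6,2,-0.826,4],[21.7,0.6,6.5,-0.826,4],[21.7,0.6,6.5,-0.826,4],[21.7,0.6,6.5,-0.826,4],[21.7,0.6,6.5,-0.826,4]]'; python3 go.py 543.4,84.1,147,130
```

```text
50 (np.float64(261.2298762932886), np.float64(212.53849361280038))
47 (np.float64(261.2011971052344), np.float64(213.2281111442488))
44 (np.float64(261.17261232222745), np.float64(213.9154586192536))
29 (np.float64(261.03108830122466), np.float64(217.31853425096637))
time: 32.2
tool_pos: [541.3, 87.2, 182.4]
tcp_rot: [-179.8, -0.1, 130.4]
ft_force: [-0.4, -0.5, -0.1]
finger_gap: 39.9
grip_force: 0.0
t 32.2 pos [541.3  87.2 182.4] rot [-1.798e+02 -1.000e-01  1.304e+02] F [-0.4 -0.5 -0.1] gap 39.9 grip 0.0 q6 -37.0
543.4,84.1,147,130 [543.4  84.1] shift cm [-0.37 -0.04  3.54] turn 0.007
```

```bash
python3 -m crank '[[-0.3,0,1.5,0,4],[-0.3,0,3,0,4],[-0.3,0,3.5,0,4],[-0.3,0,3.5,0,4],[-0.3,0,3.5,0,0.8],[-0.3,0,3.5,0,0.8],[-0.3,0,3.5,0,0.8],[-0.3,0,3.5,0,0.8],[-0.3,0,3.5,0,0.8]]' 40; python3 -m crank '[[0,0,0,0.14,0.8],[0,0,0,0.28,0.8],[0,0,0,0.42,0.8],[0,0,0,0.56,0.8],[0,0,0,0.7,0.8],[0,0,0,0.84,0.8],[0,0,0,0.98,0.8],[0,0,0,1.12,0.8],[0,0,0,1.26,0.8],[0,0,0,1.4,0.8],[0,0,0,1.54,0.8],[0,0,0,1.68,0.8],[0,0,0,1.82,0.8],[0,0,0,1.96,0.8],[0,0,0,2.1,0.8],[0,0,0,2.2,0.8],[0,0,0,2.3,0.8],[0,0,0,2.3,0.8]]'; python3 go.py
```

```text
time: 33.1
tool_pos: [545.4, 82.5, 149.9]
tcp_rot: [179.9, 0.0, 130.1]
ft_force: [2.6, 2.9, 1.3]
finger_gap: 10.1
grip_force: 42.6
time: 34.9
tool_pos: [544.5, 84.8, 149.5]
tcp_rot: [-179.8, 0.0, -1.8]
ft_force: [-0.1, 11.6, 1.1]
finger_gap: 10.4
grip_force: 42.9
t 34.9 pos [544.5  84.8 149.5] rot [-179.8    0.    -1.8] F [-0.1 11.6  1.1] gap 10.4 grip 42.9 q6 95.0
```

```bash
python3 -m crank '[[0,0,0,2.3,4],[0,0,0,0,4],[0,0,-3.5,0,4],[0,0,-3.5,0,4]]'; python3 go.py 543.6,83.8,180,-2
```

```text
time: 35.3
tool_pos: [547.0, 82.2, 188.8]
tcp_rot: [180.0, -0.3, -1.7]
ft_force: [1.0, 0.4, 1.1]
finger_gap: 39.9
grip_force: 0.0
t 35.3 pos [547.   82.2 188.8] rot [180.   -0.3  -1.7] F [1.  0.4 1.1] gap 39.9 grip 0.0 q6 95.0
543.6,83.8,180,-2 [543.6  83.8] shift cm [-0.35 -0.15  0.88] turn 0.006
```

I mistyped a turn in that first row, so the nut may have moved slightly. I'll back off and measure the bar.

```bash
python3 -m crank '[[-0.3,18,-2,-0.15,4],[-0.3,18,-2,-3.14,4],[-0.3,18,-2,-3.14,4],[-0.3,18,-2,-3.14,4],[-0.3,18,-2,-3.14,4],[-0.3,18,-2,-3.14,4],[-0.3,18,-2,-3.14,4],[-0.3,18,-2,-3.14,4],[-0.3,18,-2,-3.14,4],[-0.3,18,-2,-3.14,4],[-0.3,18,-2,-3.14,4],[-0.3,18,-2,-3.14,4],[-0.3,18,-2,-3.14,4],[-0.3,18,-2,-3.14,4],[-0.3,18,-2,-3.14,4],[-0.3,18,-2,-3.14,4],[-0.3,18,-2,-3.14,4],[-0.3,18,-2,-3.14,4],[-0.3,18,-2,-3.14,4],[-0.3,18,-2,-3.14,4]]' ; cat > nut.py <<'E'
from m import *
T=snapshot("top");S=snapshot("scene"); np.savez("last",ti=T[0],td=T[1],si=S[0],sd=S[1])
P=cloud("top",T[1]); i=T[0]
m=(P[...,2]>128)&(P[...,2]<160)&(P[...,1]>50)&(P[...,1]<125)&(P[...,0]>500)&(P[...,0]<590)
q=P[m]; print(len(q),np.median(q[:,2]).round(1),cv2.minAreaRect(q[:,:2].astype(np.float32)), q.mean(0).round(1))
_,v=np.linalg.eigh(np.cov(q[:,:2].T)); b=np.degrees(np.arctan2(v[1,1],v[0,1])); print("bar dir deg",b,"nut mod pi",np.radians(-5.5-b)%np.pi)
g=cv2.cvtColor(i,cv2.COLOR_RGB2HSV).astype(int)
m=(g[...,0]>15)&(g[...,0]<32)&(g[...,1]>90)&m
q=P[m]; print("brass",len(q)); 
E
python3 nut.py; python3 go.py
```

```text
time: 37.3
tool_pos: [536.3, -97.7, 204.1]
tcp_rot: [-180.0, -0.0, 167.8]
ft_force: [0.0, 0.8, -0.5]
finger_gap: 40.1
grip_force: 0.0
93 145.9 ((547.3558349609375, 83.66549682617188), (11.13144588470459, 41.49983596801758), 85.73863220214844) [547.3  83.4 145. ]
bar dir deg 177.80540054128247 nut mod pi 3.0839025310472112
brass 85
t 37.4 pos [536.4 -97.7 204.2] rot [-180.    -0.   167.6] F [-0.1 -0.3 -0.3] gap 39.9 grip 0.0 q6 -93.0
```

```bash
python3 lev.py; python3 - <<'E'
from m import *
z=np.load("last.npz"); a=z["ti"][150:235,180:280]; b=z["si"][180:250,225:305]
A=cv2.resize(a,(500,425),interpolation=cv2.INTER_CUBIC);B=cv2.resize(b,(486,425),interpolation=cv2.INTER_CUBIC)[:,:300]
save("n9",np.hstack([A,B]))
E
```

```text
top 34 lever press coords min/max [ -7.  82. 190.] [  5.  93. 230.] low [ -5.1  87.7 211.7] high [  0.   87.6 227.9]
top beam_end 50 [547.5  48.5 115.8] [538.  39. 113.] [555.  56. 119.]
scene 6 lever press coords min/max [  3.  90. 164.] [ 10.  94. 216.] low [  7.8  93.8 171.3] high [  3.8  90.7 213.7]
scene beam_end 25 [554.4  47.5 113.1] [546.  44.  98.] [561.  53. 117.]
```

View pics/n9.png

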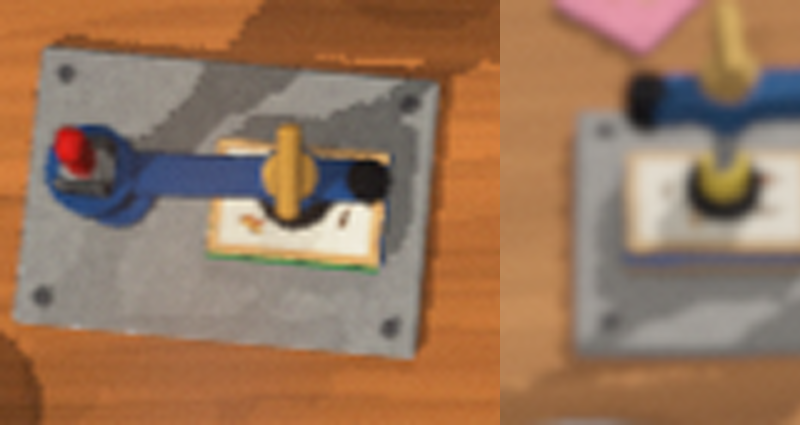

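The arm drifted off its stop by about 0.05 rad because my tool was off-centre. I'll regrip the nut, pull the arm back to the stop, and then do the second stroke holding that bias.

```bash
python3 go.py 547,83.7,184,177.8; 
```

```text
t 37.5 pos [536.4 -97.6 204.2] rot [-180.    -0.   167.2] F [ 0.4 -0.1 -0.6] gap 39.6 grip 0.0 q6 -93.0
547,83.7,184,177.8 [547.   83.7] shift cm [ 2.98 17.92  2.02] turn -0.185
```

```bash
python3 -m crank '[[1,6,0,-0.1,4],[2,12,0,-0.18,4],[3,17.9,0,-0.18,4],[3,17.9,2,-0.18,4],[3,17.9,2,-0.18,4],[3,17.9,2,-0.18,4],[3,17.9,2,-0.18,4],[3,17.9,2,-0.18,4],[3,17.9,2,-0.18,4]]'; python3 go.py 547,83.7,147,177.8
```

```text
time: 38.4
tool_pos: [546.4, 82.6, 184.9]
tcp_rot: [-180.0, 0.1, 177.7]
ft_force: [-0.2, -0.1, 1.1]
finger_gap: 39.7
grip_force: 0.0
t 38.4 pos [546.4  82.6 184.9] rot [-1.800e+02  1.000e-01  1.777e+02] F [-0.2 -0.1  1.1] gap 39.7 grip 0.0 q6 -84.0
547,83.7,147,177.8 [547.   83.7] shift cm [-0.05  0.11  3.79] turn -0.002
```

```bash
python3 -m crank '[[0,0.1,2,0,4],[0,0.1,3.7,0,4],[0,0.1,3.75,0,4],[0,0.1,3.75,0,4],[0,0.1,3.75,0,0.8],[0,0.1,3.75,0,0.8],[0,0.1,3.75,0,0.8],[0,0.1,3.75,0,0.8],[0.2,0.1,3.75,0,0.8],[0.4,0.1,3.75,0,0.8],[0.55,0.1,3.75,0,0.8],[0.55,0.1,3.75,0,0.8]]' 40; python3 go.py 542,84.2,147,177.7
```

```text
time: 39.6
tool_pos: [541.0, 85.2, 147.4]
tcp_rot: [180.0, 0.1, 177.8]
ft_force: [2.6, 4.0, 3.8]
finger_gap: 10.0
grip_force: 43.2
t 39.6 pos [541.   85.2 147.4] rot [1.800e+02 1.000e-01 1.778e+02] F [2.6 4.  3.8] gap 10.0 grip 43.2 q6 -84.0
542,84.2,147,177.7 [542.   84.2] shift cm [-0.11 -0.1   0.04] turn 0.002
```

```bash
python3 -m crank '[[0,-0.1,0,0.14,0.8],[0,-0.1,0,0.28,0.8],[0,-0.1,0,0.42,0.8],[0,-0.1,0,0.56,0.8],[0,-0.1,0,0.7,0.8],[0,-0.1,0,0.84,0.8],[0,-0.1,0,0.98,0.8],[0,-0.1,0,1.12,0.8],[0,-0.1,0,1.26,0.8],[0,-0.1,0,1.4,0.8],[0,-0.1,0,1.54,0.8],[0,-0.1,0,1.68,0.8],[0,-0.1,0,1.82,0.8],[0,-0.1,0,1.96,0.8],[0,-0.1,0,2.1,0.8],[0,-0.1,0,2.1,0.8],[0,-0.1,0,2.1,0.8]]'; python3 go.py; python3 -m crank '[[0,0,0,0,4],[0,0,0,0,4],[0,0,0,0,4],[0,0,-4,0,4],[0,0,-5,0,4],[0,0,-5,0,4]]'; python3 go.py 536,-100,200,57
```

```text
time: 41.3
tool_pos: [541.6, 86.5, 147.7]
tcp_rot: [180.0, -0.3, 57.5]
ft_force: [6.1, 15.3, 2.9]
finger_gap: 9.8
grip_force: 42.5
t 41.3 pos [541.6  86.5 147.7] rot [180.   -0.3  57.5] F [ 6.1 15.3  2.9] gap 9.8 grip 42.5 q6 36.0
time: 41.9
tool_pos: [541.9, 83.6, 199.2]
tcp_rot: [179.8, -0.1, 57.5]
ft_force: [0.2, -0.5, -0.2]
finger_gap: 39.7
grip_force: 0.0
t 41.9 pos [541.9  83.6 199.2] rot [ 1.798e+02 -1.000e-01  5.750e+01] F [ 0.2 -0.5 -0.2] gap 39.7 grip 0.0 q6 36.0
536,-100,200,57 [ 536. -100.] shift cm [-15.8    9.38  -0.08] turn 0.008
```

```bash
python3 -m crank '[[-5,3,0,0,4],[-10,6,0,0,4],[-15.8,9.4,0,0,4],[-15.8,9.4,0,0,4],[-15.8,9.4,0,0,4],[-15.8,9.4,0,0,4]]'; python3 nut.py; python3 lev.py; python3 - <<'E'
from m import *
z=np.load("last.npz"); a=z["ti"][150:235,180:280]; b=z["si"][180:250,225:305]
A=cv2.resize(a,(500,425),interpolation=cv2.INTER_CUBIC)[:,200:];B=cv2.resize(b,(486,425),interpolation=cv2.INTER_CUBIC)[:,:480]
save("n10",np.hstack([A,B]))
E
python3 go.py
```

```text
time: 42.5
tool_pos: [534.0, -100.3, 195.3]
tcp_rot: [-179.9, 0.0, 57.4]
ft_force: [-0.6, 0.5, -0.3]
finger_gap: 40.0
grip_force: 0.0
96 145.8 ((542.8744506835938, 84.4136734008789), (43.33411407470703, 10.742534637451172), 58.30766677856445) [542.3  84.2 145.1]
bar dir deg 58.52581135019883 nut mod pi 2.024131439268067
brass 91
top 34 lever press coords min/max [ -7.  83. 191.] [  5.  94. 229.] low [ -6.   89.1 212.5] high [ -1.9  86.6 227.3]
top beam_end 53 [540.5  48.5 115.5] [531.  39. 113.] [548.  58. 119.]
scene 6 lever press coords min/max [  6.  90. 174.] [  9.  94. 216.] low [  6.   93.3 179. ] high [  8.3  90.2 214.3]
scene beam_end 24 [547.8  48.1 113. ] [534.  45. 100.] [552.  54. 118.]
t 42.7 pos [534.8 -98.5 196.3] rot [-180.     0.    57.6] F [-0.5  1.2  0.1] gap 40.0 grip 0.0 q6 17.0
```

View pics/n10.png

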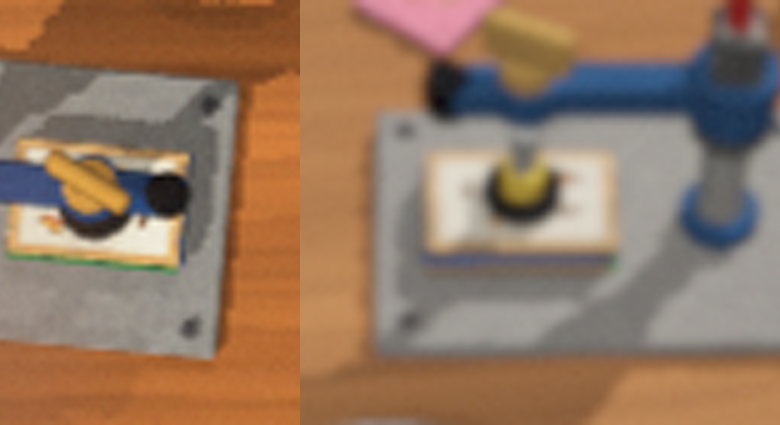

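The arm is at its stop (540.5,48.5), nut ≈5.17 and the foot is about 0.6 mm above the board. I'll turn another 0.17 rad to touch.

```bash
python3 -m crank '[[5,-3,0,0,4],[10,-6,0,0,4],[15.8,-9.4,0,0,4],[15.8,-9.4,0,0,4],[15.8,-9.4,0,0,4],[15.8,-9.4,0,0,4],[15.8,-9.4,3,0,4],[15.8,-9.4,5,0,4],[15.8,-9.4,5,0,4],[15.8,-9.4,5,0,4],[15.8,-9.4,5,0,0.8],[15.8,-9.4,5,0,0.8],[15.8,-9.4,5,0,0.8],[15.8,-9.4,5,0,0.8],[15.8,-9.4,5,0,0.8]]' 40; python3 go.py; python3 -m crank '[[0,0,0,0.06,0.8],[0,0,0,0.12,0.8],[0,0,0,0.17,0.8],[0,0,0,0.17,0.8],[0,0,0,0.17,0.8]]'; python3 go.py
```

```text
time: 44.2
tool_pos: [541.4, 83.5, 148.1]
tcp_rot: [179.9, -0.0, 57.5]
ft_force: [-0.3, -4.0, 6.1]
finger_gap: 10.0
grip_force: 43.1
t 44.2 pos [541.4  83.5 148.1] rot [179.9  -0.   57.5] F [-0.3 -4.   6.1] gap 10.0 grip 43.1 q6 36.0
time: 44.7
tool_pos: [541.3, 83.8, 148.1]
tcp_rot: [179.9, -0.1, 47.7]
ft_force: [0.5, -3.2, 6.5]
finger_gap: 10.1
grip_force: 43.2
t 44.7 pos [541.3  83.8 148.1] rot [ 1.799e+02 -1.000e-01  4.770e+01] F [ 0.5 -3.2  6.5] gap 10.1 grip 43.2 q6 46.0
```

```bash
python3 -m crank '[[0,0,0,0.17,4],[0,0,0,0.17,4],[0,0,0,0.17,4],[0,0,-5,0.17,4],[0,0,-10,0.17,4],[0,0,-14,0.17,4],[0,0,-14,0.17,4]]'; python3 go.py P0,-80,280,90
```

```text
time: 45.4
tool_pos: [543.5, 84.3, 294.7]
tcp_rot: [179.6, -0.6, 38.2]
ft_force: [0.1, 0.6, -0.0]
finger_gap: 40.0
grip_force: 0.0
t 45.4 pos [543.5  84.3 294.7] rot [179.6  -0.6  38.2] F [ 0.1  0.6 -0. ] gap 40.0 grip 0.0 q6 55.0
P0,-80,280,90 [535.5   5.1] shift cm [-5.52  5.73  1.47] turn -0.808
```

I repeated the turn value by mistake while the fingers were opening, so the nut has to be re-measured.

```bash
python3 -m crank '[[-5.5,5.7,1.5,-0.808,4],[-11.6,12,1.5,-0.808,4],[-11.6,12,1.5,-0.808,4],[-11.6,12,1.5,-0.808,4],[-11.6,12,1.5,-0.808,4],[-11.6,12,1.5,-0.808,4],[-11.6,12,1.5,-0.808,4],[-11.6,12,1.5,-0.808,4]]'; python3 nut.py; python3 nut.py; python3 lev.py|grep beam; python3 go.py
```

```text
time: 46.2
tool_pos: [522.9, -81.9, 271.3]
tcp_rot: [-180.0, -0.0, 84.2]
ft_force: [0.3, -0.4, -0.7]
finger_gap: 39.8
grip_force: 0.0
96 146.1 ((541.3250122070312, 85.93301391601562), (43.615638732910156, 15.777201652526855), 44.78988265991211) [542.1  84.2 145.2]
bar dir deg 47.633581618859075 nut mod pi 2.2142367109635632
brass 90
94 145.6 ((542.896728515625, 84.55343627929688), (43.99504470825195, 10.8367280960083), 48.403045654296875) [542.3  84.2 145.3]
bar dir deg 48.09618232667581 nut mod pi 2.2061628054901052
brass 89
top beam_end 53 [540.4  48.5 115.5] [531.  39. 112.] [548.  58. 118.]
scene beam_end 24 [547.7  48.2 112.2] [537.  45. 101.] [552.  54. 119.]
t 46.5 pos [523.1 -81.8 271.8] rot [180.    0.   84.3] F [ 0.2 -0.2  0. ] gap 40.1 grip 0.0 q6 -9.0
```

Nut is at 5.35 as intended and the arm is still at its stop. Now the lever.

```bash
python3 go.py P0,89,272,90; python3 -m crank '[[5,-0.2,0,0,4],[10,-0.3,0,0,4],[15,-0.4,0,0,4],[16.7,-0.4,0,0,4],[16.7,-0.4,0,0,4],[16.7,-0.4,0,0,4],[16.7,-0.4,0,0,4],[16.7,-0.4,0,0,4]]'; python3 go.py P0,89,272,90 P0,89,216,90
```

```text
t 46.5 pos [523.1 -81.8 271.8] rot [180.    0.   84.3] F [ 0.2 -0.2  0. ] gap 40.1 grip 0.0 q6 -9.0
P0,89,272,90 [551.7 173.3] shift cm [ 2.567e+01  3.200e-01 -2.000e-02] turn -0.003
time: 47.3
tool_pos: [535.7, 83.3, 271.8]
tcp_rot: [180.0, 0.0, 84.2]
ft_force: [-0.0, 0.8, 0.5]
finger_gap: 39.8
grip_force: 0.0
t 47.3 pos [535.7  83.3 271.8] rot [180.    0.   84.2] F [-0.   0.8  0.5] gap 39.8 grip 0.0 q6 9.0
P0,89,272,90 [551.7 173.3] shift cm [ 9.11  0.69 -0.02] turn -0.005
P0,89,216,90 [551.7 173.3] shift cm [9.11 0.69 5.58] turn -0.005
```

```bash
python3 -m crank '[[5,0.35,0,0,4],[9.1,0.7,0,0,4],[9.1,0.7,0,0,4],[9.1,0.7,0,0,4],[9.1,0.7,3,0,4],[9.1,0.7,5.5,0,4],[9.1,0.7,5.5,0,4],[9.1,0.7,5.5,0,1.1],[9.1,0.7,5.5,0,1.1],[9.1,0.7,5.5,0,1.1],[9.1,0.7,5.5,0,1.1],[9.1,0.7,5.5,0,1.1]]' 30; python3 go.py P0,89,216,90
```

```text
time: 48.5
tool_pos: [552.0, 174.0, 218.7]
tcp_rot: [179.9, 0.0, 84.3]
ft_force: [-5.4, -2.5, 6.2]
finger_gap: 13.6
grip_force: 32.7
t 48.5 pos [552.  174.  218.7] rot [179.9   0.   84.3] F [-5.4 -2.5  6.2] gap 13.6 grip 32.7 q6 18.0
P0,89,216,90 [551.7 173.3] shift cm [-0.07 -0.02  0.27] turn -0.004
```

```bash
python3 -m crank '[[1.12,0,0,0,1.1],[2.23,0,0.16,0,1.1],[3.31,0,0.49,0,1.1],[4.32,0,0.97,0,1.1],[5.25,0,1.61,0,1.1],[6.08,0,2.37,0,1.1],[6.78,0,3.25,0,1.1],[7.34,0,4.22,0,1.1],[7.75,0,5.26,0,1.1],[8.01,0,6.36,0,1.1],[8.09,0,7.48,0,1.1],[8.09,0,7.8,0,1.1],[8.09,0,8.1,0,1.1],[8.09,0,8.1,0,1.1]]'; python3 go.py
```

```text
time: 49.9
tool_pos: [560.3, 257.3, 138.0]
tcp_rot: [179.9, -0.2, 84.4]
ft_force: [-3.4, 9.2, 3.4]
finger_gap: 13.2
grip_force: 39.9
t 49.9 pos [560.3 257.3 138. ] rot [179.9  -0.2  84.4] F [-3.4  9.2  3.4] gap 13.2 grip 39.9 q6 25.0
```

```bash
python3 -m crank '[[0,0,0,0,4],[0,0,0,0,4],[0,0,0,0,4],[0,0,-4,0,4],[-0.3,0,-6,0,4],[-0.3,0,-6,0,0],[-0.3,0,-6,0,0],[-0.3,0,-6,0,0],[-0.3,0,-6,0,0],[-0.3,0,-6,0,0]]'; python3 go.py; python3 -m crank '[[0,0,1.5,0,0],[0,0,2.5,0,0],[0,0,3.2,0,0],[0,0,3.6,0,0],[0,0,3.6,0,0]]'; python3 go.py
```

```text
time: 50.9
tool_pos: [558.7, 251.7, 194.5]
tcp_rot: [-179.9, 0.0, 84.3]
ft_force: [-0.3, 0.5, 0.7]
finger_gap: 0.3
grip_force: 0.0
t 50.9 pos [558.7 251.7 194.5] rot [-179.9    0.    84.3] F [-0.3  0.5  0.7] gap 0.3 grip 0.0 q6 25.0
time: 51.4
tool_pos: [559.4, 251.9, 165.0]
tcp_rot: [179.9, -0.0, 84.3]
ft_force: [-19.8, -7.6, 39.8]
finger_gap: -0.2
grip_force: 19.7
t 51.4 pos [559.4 251.9 165. ] rot [179.9  -0.   84.3] F [-19.8  -7.6  39.8] gap -0.2 grip 19.7 q6 25.0
```

Tips stopped at lever-top height with firm resistance, so the lever is fully down. I'll retreat and check.

```bash
python3 -m crank '[[0,0,-4,0,0],[0,0,-9,0,0],[0,0,-12,0,0],[-5,-10,-12,0,3],[-20,-14,-12,0,3],[-36,-14,-12,0,3],[-44,-14,-12,0,3],[-44,-14,-12,0,3],[-44,-14,-12,0,3],[-44,-14,-12,0,3],[-44,-14,-12,0,3],[-44,-14,-12,0,3]]'; python3 nut.py; python3 lev.py; python3 - <<'E'
from m import *
z=np.load("last.npz"); a=z["ti"][100:250,130:430]; b=z["si"][170:250,215:335]
A=cv2.resize(a,(600,300),interpolation=cv2.INTER_CUBIC);B=cv2.resize(b,(450,300),interpolation=cv2.INTER_CUBIC)
B=np.hstack([B,np.zeros((300,150,3),np.uint8)])
save("fin",np.vstack([A,B]))
for c,h in(("blue",5),):
    for r in rects("top",z["ti"],c,h,300): print(*r)
E
python3 go.py
```

```text
time: 52.6
tool_pos: [383.6, -144.4, 279.0]
tcp_rot: [-180.0, -0.0, 84.3]
ft_force: [1.0, -0.7, 0.7]
finger_gap: 30.1
grip_force: 0.0
90 139.0 ((542.7228393554688, 84.27937316894531), (42.768524169921875, 10.85141372680664), 47.694732666015625) [542.4  84.2 138.7]
bar dir deg 48.25994177586021 nut mod pi 2.203304663920585
brass 84
top 176 lever press coords min/max [ -6. 106. 138.] [  7. 184. 147.] low [  0.6 148.1 140.7] high [  0.7 143.6 144.4]
top beam_end 47 [539.1  48.5 108.4] [531.  41. 106.] [549.  58. 112.]
scene beam_end 23 [546.9  48.2 106.3] [537.  44.  97.] [554.  54. 110.]
top blue [403. 220.] xy [ 456.5 -356.8] size [58.7 85.8] yaw(short from x) -2.5
t 52.8 pos [ 384.2 -143.8  278.9] rot [-179.9   -0.    84.1] F [0.7 0.8 0. ] gap 30.3 grip 0.0 q6 -22.0
```

View pics/fin.png

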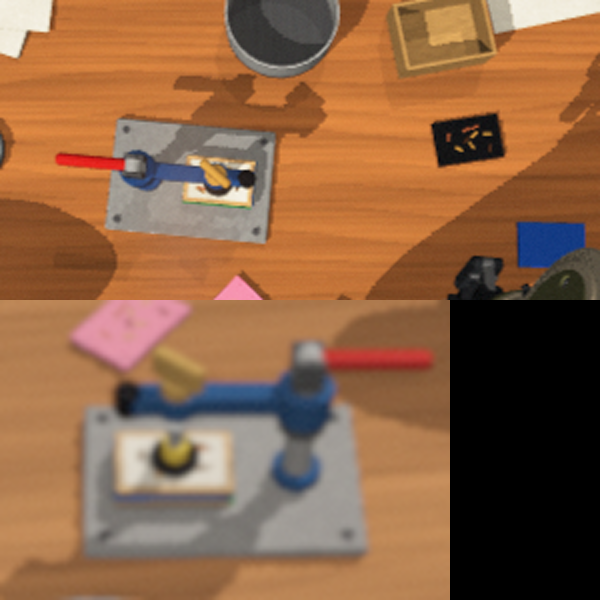

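The lever is level, the arm has dropped 7 mm and sits at its stop, and the foot is on the square stack. The spare sheet lies on the desk. Handing in.

```bash
python3 -c "from bench import hand_in; print(hand_in())"
```

```text
the job is handed in; nothing more can be done
None
```

I handed the job in at about 53 s: the two boards present are clamped in the press with one blue sheet between them and the lever fully down, and I saw no sign that the sieve, carton or magnifier moved. I set the foot's contact from the measured nut angle rather than a felt touch.

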